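# Fit the aperture plate and lay the sample on a top-port colour instrument

### The job

Set up the colour-measuring instrument for the sample waiting on the green mat. From the storage tray take the aperture plate with the larger opening if the sample is big enough to cover that opening completely, otherwise the one with the small opening; set it in the round seat on top of the instrument and press it down firmly, without dropping or banging it, past its spring catches until it sits fully home, level and flush all round. Then lay the sample (again, do not drop it) flat over the opening so that it covers it completely, and leave the other plate, the sample on the grey mat and everything else where they are.

Things in the scene. Friction and masses are not known exactly. Their poses are not given: they have to be found in the camera images.
- seat (a point): Centre of the floor of the round seat in the deck of the instrument: a recess 90 mm wide, 8 mm deep, its floor 122 mm above the table. z up, x as the instrument. Three sprung catches stand 2 mm into it, steep slopes on top: a plate set down centres itself on them, 2 to 4 mm proud; pressed straight down with 10 to 17 N it passes them, goes home on the floor and stays.
- plate_wide: Aperture plate with the large opening: bare-metal disc 84 mm in diameter, 8 mm thick, lower edge chamfered, with a WHITE round raised centre 56 mm wide and 8 mm high (16 mm in all) and in its middle a dark glazed opening 30 mm across. 0.14 kg. Origin: centre of its underside, z up. Grip it across the raised centre, fingertips just above the disc. When home, the disc is flush with the instrument's deck.
- plate_small: Aperture plate with the small opening: the same disc (84 mm, 8 mm thick) and raised centre (56 mm, 8 mm high), but the raised centre is BLUE and its dark glazed opening only 8 mm across. 0.14 kg. Origin: centre of its underside, z up.
- plate_wide_top (a point): Middle of the large opening, level with the top of the white raised centre, 16 mm above the plate's underside.
- plate_small_top (a point): Middle of the small opening, level with the top of the blue raised centre, 16 mm above the plate's underside.
- plate_tray: Fixed grey storage tray, 216 mm along its x by 108 mm, in which the two plates lie side by side along its x; floor 5 mm above the table, low rim to 9 mm. Origin: centre of its underside.
- mat_green: Fixed green mat, 125 x 100 x 3 mm: the sample lying on it is the next to be measured. Origin: centre of its underside.
- mat_grey: Fixed grey mat, 125 x 100 x 3 mm: the sample lying on it has been measured already and stays there. Origin: centre of its underside.
- plaque: Mustard-yellow moulded plastic colour plaque, a flat rectangle 90 mm (its x) by 60 mm (its y) by 6 mm thick, 40 g; lies on one of the two mats. Origin: centre of its underside.
- strip: Dark-red moulded plastic trim strip, a flat bar 80 mm (its x) by 22 mm (its y) by 6 mm thick, 16 g; lies on the other mat. It is too narrow to cover the 30 mm opening. Origin: centre of its underside.
- button_jar: Bystander: clear jar of buttons with a metal lid, 72 mm in diameter, 83 mm high. Origin: centre of its underside.
- round_cutter: Bystander: blue round hand cutter, 110 mm in diameter, 86 mm high. Origin: centre of its underside.
- tile_case: Bystander: black case with the white reference tile, 85 x 85 x 17 mm. Origin: centre of its underside.
- linen_tester: Bystander: black folding magnifier, standing open, 45 x 45 x 54 mm. Origin: centre of its underside.
- lens_brush: Bystander: small brush, 150 mm long, lying on the table. Origin: about its middle, on the table.
- wash_bottle: Bystander: white bottle with a red cap, 60 mm in diameter, 150 mm high. Origin: centre of its underside.
- instrument: The fixed white colour-measuring instrument, 260 mm long (its x) by 180 mm wide, its grey deck 130 mm above the table. Origin: on the table straight under the centre of the seat; x points from its dark front panel to its console, which starts 90 mm beyond the seat's centre and stands 27 mm higher than the deck.

How it is judged:
On the way, in this order (a step that is already met when the one before it is completed fails the run):
1. the plate that suits the waiting sample sits fully home, level and flush in the seat (((horizontal distance between strip and mat_grey below 0.035 m and z of plate_wide in the frame of seat between -0.0015 and 0.0012 m and horizontal distance between plate_wide and seat below 0.004 m and angle between plate_wide's own z axis and vertical below 0.015 rad) or (horizontal distance between plaque and mat_grey below 0.035 m and z of plate_small in the frame of seat between -0.0015 and 0.0012 m and horizontal distance between plate_small and seat below 0.004 m and angle between plate_small's own z axis and vertical below 0.015 rad))), for 0.2 s.
2. the waiting sample lies flat over the opening and covers it (((horizontal distance between strip and mat_grey below 0.035 m and z of plate_wide in the frame of seat between -0.0015 and 0.0012 m and horizontal distance between plate_wide and seat below 0.004 m and angle between plate_wide's own z axis and vertical below 0.015 rad and x of plate_wide_top in the frame of plaque between -0.03 and 0.03 m and y of plate_wide_top in the frame of plaque between -0.015 and 0.015 m and z of plaque in the frame of plate_wide_top between -0.002 and 0.002 m and angle between plaque's own z axis and vertical below 0.04 rad) or (horizontal distance between plaque and mat_grey below 0.035 m and z of plate_small in the frame of seat between -0.0015 and 0.0012 m and horizontal distance between plate_small and seat below 0.004 m and angle between plate_small's own z axis and vertical below 0.015 rad and x of plate_small_top in the frame of strip between -0.03 and 0.03 m and y of plate_small_top in the frame of strip between -0.007 and 0.007 m and z of strip in the frame of plate_small_top between -0.002 and 0.002 m and angle between strip's own z axis and vertical below 0.04 rad))), for 0.2 s.
At the end, for the whole second after the job is handed in: The fitting plate is home: underside within 1.2 mm of the seat floor, tilt under 0.015 rad. Its sample lies flat (2 mm, 0.04 rad) and covers the opening: its centre line within 15 mm (plaque) or 7 mm (strip), its middle within 30 mm. The other plate (20 mm) and sample (35 mm) are where they were (((horizontal distance between strip and mat_grey below 0.035 m and z of plate_wide in the frame of seat between -0.0015 and 0.0012 m and horizontal distance between plate_wide and seat below 0.004 m and angle between plate_wide's own z axis and vertical below 0.015 rad and x of plate_wide_top in the frame of plaque between -0.03 and 0.03 m and y of plate_wide_top in the frame of plaque between -0.015 and 0.015 m and z of plaque in the frame of plate_wide_top between -0.002 and 0.002 m and angle between plaque's own z axis and vertical below 0.04 rad and distance of plate_small from where it was at the start of the episode below 0.02 m and linear speed of each of plaque, plate_wide below 0.01 m/s and angular speed of each of plaque, plate_wide below 0.1 rad/s) or (horizontal distance between plaque and mat_grey below 0.035 m and z of plate_small in the frame of seat between -0.0015 and 0.0012 m and horizontal distance between plate_small and seat below 0.004 m and angle between plate_small's own z axis and vertical below 0.015 rad and x of plate_small_top in the frame of strip between -0.03 and 0.03 m and y of plate_small_top in the frame of strip between -0.007 and 0.007 m and z of strip in the frame of plate_small_top between -0.002 and 0.002 m and angle between strip's own z axis and vertical below 0.04 rad and distance of plate_wide from where it was at the start of the episode below 0.02 m and linear speed of each of strip, plate_small below 0.01 m/s and angular speed of each of strip, plate_small below 0.1 rad/s))); the robot touches nothing.
It fails at once if the sample on the grey mat was taken off it (more than 35 mm from its middle) (not (horizontal distance between plaque and mat_grey below 0.035 m) and not (horizontal distance between strip and mat_grey below 0.035 m)).
It fails at once if a plate or sample was dropped or banged onto the instrument (within 50 mm above where it belongs at over 0.4 m/s) ((horizontal distance between plate_wide and seat below 0.04 m and z of plate_wide in the frame of seat below 0.05 m and linear speed of plate_wide above 0.4 m/s) or (horizontal distance between plate_small and seat below 0.04 m and z of plate_small in the frame of seat below 0.05 m and linear speed of plate_small above 0.4 m/s) or (horizontal distance between plaque and seat below 0.04 m and z of plaque in the frame of seat below 0.066 m and linear speed of plaque above 0.4 m/s) or (horizontal distance between strip and seat below 0.04 m and z of strip in the frame of seat below 0.066 m and linear speed of strip above 0.4 m/s)).
It fails at once if a bystander was pushed more than 25 mm (distance of any of button_jar, round_cutter, tile_case, linen_tester, lens_brush, wash_bottle from where it was at the start of the episode above 0.025 m).
It also fails if it takes over 58 s, if anything falls off the work surface, if the arm or the gripper's body presses on something with over 40 N, if the wrist force passes 120 N, or if a joint passes its speed limit or range.

### The arm

A 6-joint arm with a two-finger parallel gripper is mounted at the origin on the work surface. World frame = base frame: x ahead of the robot, y to its left, z up, the work surface at z = 0. Lengths are in m, angles in rad, forces in N, time in s.
With the tool pointing down it reaches from about 0.3 to 0.875 m from the base axis. Payload 6.4 kg.
Tool frame: the origin (TCP) lies between the finger pads; the fingertips stand 11 mm ahead of it and the grasp point (between the pads) lies 8 mm behind it (ctrl.tcp_to_tips is the distance from the TCP to the fingertips, in m); x points along the fingers, z is the direction in which the jaws open and shut, and the axes are right-handed (so a half turn about x gives the same grasp; the last joint's range is limited). The gripper opens to 85 mm and grips with 20 to 120 N. Pads are 22 mm wide; open, the fingers measure 114 mm over their backs; the gripper's body (76 mm by 85 mm) begins 54 mm behind the grasp point. The pads swing forward as they close: fully open they stand 13 mm farther back than shut.
Start: joints at [0.975, 0.181, 1.607, -0, 1.354, -0.206], TCP at [0.218, 0.532, 0.218] pointing down, gripper open.
Joint ranges: [-2.99, 2.99], [-0.89, 2.07], [0.3, 2.58], [-1.14, 4.28], [0, 2.63], [-3.12, 3.12]. Speed limits (rad/s): [2.57, 2.57, 3.01, 3.14, 3.14, 3.14].

### API

Orientations are given as a unit quaternion [w, x, y, z].
In Python, from bench import ctrl, eyes, hand_in gives the robot as it stands. The module is installed in compiled form; this text tells all that it offers.
- The arm moves only by the tool step_arm, never from a script. Its arguments are lists of equal length, an entry for each row: "xyz": the shift along the world's x, y, z in mm, a list of three; "spin": the turn about the world's z in rad; "fingers": the opening in per cent of the stroke, from 0 (shut) to 100 (fully open). A call has 1 to 10 rows; each row is the pose to reach, as a shift and turn from the pose commanded when the call began; what a row does not reach only later rows make up. A row lasts 1/10 s, in which the tool goes at most 50 mm and 8.59 degrees, less where a joint would pass 70% of its speed; a pose out of reach is approached as far as the arm can. A call with a gripper value outside its range is refused whole. The fingers move at their own pace and stop on an object; the grip force is fixed at half the most. Time passes only in rows, so rows that repeat a pose let the fingers close. It gives the time, the measured TCP pose, the force and the opening at its end, in the units of the state.
- ctrl.get_obs(): the state, without advancing time (a new reading comes with each control period).
- eyes.camera(name): name is "side" or "top"; returns the picture (384x512x3 uint8, red, green, blue); there is no depth.
- eyes.camera_model(name): a dict with "vertical_fov" (degrees; the focal length in pixels is half the picture's height over the tangent of half this angle, whatever the lens; pixels are square), "cx", "cy" (the principal point, pixels), "pose" (4x4, takes a point from camera to world coordinates). Camera axes: x right, y up, looking along -z (the intrinsics and any distortion apply to the point x, -y, -z); pixel columns grow to the right and rows downward; lengths in m; the calibration is good to about 2 mm. A picture is of the moment at which its call begins. camera_model takes no time and is no camera call.
- hand_in(): hands the job in, once; it reports no verdict.
The state is a dict: "time_s": time; "q": joint angles; "dq": joint speeds; "joint_efforts": joint torques, N m; "eef_pos": TCP position; "eef_rot": TCP orientation; "wrist_force": force on the tool from outside, world axes, zero at the start; "torque": the same for the moment, N m; "opening": opening from 0.0 (shut) to 1.0 (fully open).
Only numpy, scipy, OpenCV 4.12 (cv2) and the standard library are available. Lean on these libraries where they do the work, as an engineer would, in place of code of your own. Each camera call takes 0.05 s, during which the arm holds its last target.

## Working session

There is one attempt and no reset: what is moved stays moved. The work goes in short steps, Python scripts to look and compute and a tool call to move; the robot and the scene stay as the last step left them, time stands still between calls to the robot, and variables do not carry over. Pictures are saved under pics/ and viewed, and the job is handed in when it is done.

Besides the shell and the picture viewer there is one more tool, called after ">>>" by a JSON object that holds its "op" and its "data". step_arm: Moves the arm, as the interface text tells. Its arguments: {"type":"object","properties":{"xyz":{"type":"array"},"spin":{"type":"array"},"fingers":{"type":"array"}},"required":["xyz","spin","fingers"]}

```bash
mkdir -p pics; ls; python3 - <<'E'
from bench import ctrl, eyes
import cv2
for n in("top","side"):
    im=eyes.camera(n); cv2.imwrite(f"pics/{n}0.png",im[:,:,::-1]); m=eyes.camera_model(n); print(n,m)
o=ctrl.get_obs(); print(o, ctrl.tcp_to_tips)
E
```

```text
pics
top {'vertical_fov': 43.31089800352029, 'cx': 262.7786642771451, 'cy': 186.0407664723642, 'pose': array([[ 0.01057749,  0.99593429, -0.0894595 ,  0.46055012],
       [-0.99984255,  0.01180873,  0.01324502,  0.03275418],
       [ 0.01424758,  0.08930532,  0.99590239,  1.5025882 ],
       [ 0.        ,  0.        ,  0.        ,  1.        ]])}
side {'vertical_fov': 53.3328206690468, 'cx': 261.4801700901391, 'cy': 194.58879524764703, 'pose': array([[ 0.98679568,  0.10496795, -0.12335318,  0.44791556],
       [-0.16196118,  0.64742177, -0.74472386, -0.88336349],
       [ 0.0016894 ,  0.75486872,  0.65587374,  0.91219912],
       [ 0.        ,  0.        ,  0.        ,  1.        ]])}
{'time_s': 0.1, 'q': array([ 9.74687561e-01,  1.81481910e-01,  1.60791453e+00,  2.60955160e-05,
        1.35385283e+00, -2.06293400e-01]), 'dq': array([-0.00140645, -0.00199937, -0.00242345, -0.00037038, -0.00100035,
        0.0009237 ]), 'joint_efforts': array([ 8.28324937e-04, -4.45876336e+01, -3.52242100e+01, -1.63128302e-04,
        4.06575302e-03, -4.77865854e-07]), 'eef_pos': array([0.21817456, 0.53142063, 0.21736261]), 'eef_rot': array([ 0.58682529, -0.39390418,  0.58791805,  0.39348182]), 'wrist_force': array([-0.58641075, -0.35188473, -0.10771763]), 'torque': array([-0.00434087,  0.04184727,  0.02432394]), 'opening': 0.9988311957275207} 0.011
```

View pics/top0.png

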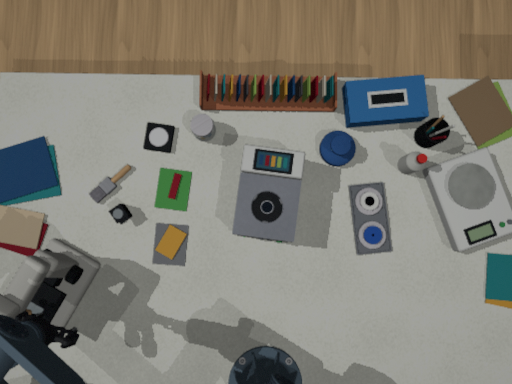

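View pics/side0.png

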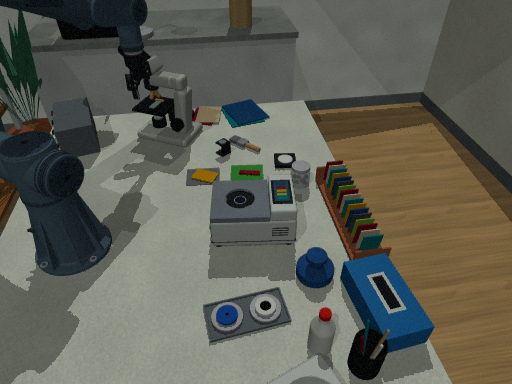

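```bash
cat > h.py <<'E'
import numpy as np, cv2
from bench import eyes, ctrl
def P(n):
    m=eyes.camera_model(n); f=192/np.tan(np.radians(m["vertical_fov"]/2)); return m,f
def ray(n,uv):
    m,f=P(n); T=m["pose"]; d=np.array([(uv[0]-m["cx"])/f,-(uv[1]-m["cy"])/f,-1]); return T[:3,3],T[:3,:3]@d
def onz(n,uv,z):
    o,d=ray(n,uv); return o+d*(z-o[2])/d[2]
def proj(n,p):
    m,f=P(n); T=m["pose"]; c=T[:3,:3].T@(np.asarray(p)-T[:3,3]); return np.array([m["cx"]+f*c[0]/-c[2], m["cy"]-f*c[1]/-c[2]])
def crop(n,im,box,k,out):
    x0,y0,x1,y1=box; c=cv2.resize(im[y0:y1,x0:x1],None,fx=k,fy=k,interpolation=cv2.INTER_CUBIC); cv2.imwrite(out,c[:,:,::-1])
def tri(a,b):
    (o1,d1),(o2,d2)=ray("top",a),ray("side",b)
    A=np.stack([d1,-d2],1); s=np.linalg.lstsq(A,o2-o1,rcond=None)[0]
    p,q=o1+s[0]*d1,o2+s[1]*d2; return (p+q)/2, np.linalg.norm(p-q)
E
python3 - <<'E'
from h import *
t=cv2.imread("pics/top0.png")[:,:,::-1]; s=cv2.imread("pics/side0.png")[:,:,::-1]
crop("top",t,(140,140,400,260),3,"pics/top0c.png"); crop("side",s,(180,130,340,350),2.7,"pics/side0c.png")
def rep(n,mask,lab,amin=15):
    N,L,st,c=cv2.connectedComponentsWithStats(mask.astype(np.uint8))
    for i in range(1,N):
        if st[i,4]>=amin: print(n,lab,c[i].round(2),st[i])
for n,im in(("top",t),("side",s)):
    hsv=cv2.cvtColor(np.ascontiguousarray(im),cv2.COLOR_RGB2HSV); H,S,V=cv2.split(hsv)
    rep(n,(abs(H.astype(int)-112)<12)&(S>170)&(V>120),"blue")
    rep(n,(abs(H.astype(int)-60)<15)&(S>130)&(V>60),"green")
    rep(n,((H<6)|(H>172))&(S>150)&(V>60),"red")
    rep(n,(abs(H.astype(int)-20)<6)&(S>190)&(V>100),"yel")
    rep(n,(V<45),"dark")
E
```

```text
top blue [386.49  98.35] [ 346   76   82   46 2361]
top blue [372.74 234.57] [365 227  17  16 205]
top red [208.05  84.35] [206  74   4  20  55]
top red [261.81  84.66] [258  75   6  20  62]
top red [316.02  85.33] [315  76   3  20  57]
top red [421.42 158.15] [417 154  10   9  72]
top red [266.88 160.31] [265 156   5  10  32]
top red [174.43 185.85] [169 174  12  25 157]
top red [ 42.64 233.43] [ 38 224  10  25  61]
top red [ 18.25 248.79] [  0 243  36  13 203]
top dark [245.09  89.8 ] [244  79   4  22  55]
top dark [294.06  90.31] [287  78  16  24 201]
top dark [274.37  90.82] [273  80   6  22  65]
top dark [312.24  90.78] [309  80   6  22  80]
top dark [327.32  92.32] [324  80   7  23  75]
top dark [222.16  92.72] [221  83   4  18  25]
top dark [237.02  91.47] [236  82   4  19  49]
top dark [259.56  90.88] [259  82   3  18  34]
top dark [387.46  97.95] [372  93  32  11 261]
top dark [430.19 133.27] [415 118  35  30 587]
top dark [159.52 137.66] [144 123  30  29 372]
top dark [273.71 162.03] [254 150  39  24 177]
top dark [266.49 206.62] [252 192  30  30 525]
top dark [369.39 200.4
[... 1528 characters left out ...]
29] [331 177  23  23 202]
side dark [328.88 182.69] [327 178   5  10  16]
side dark [281.13 194.88] [271 180  22  24 127]
side dark [ 11.91 194.93] [  7 185  11  21  45]
side dark [239.57 198.73] [226 190  28  18 346]
side dark [345.68 206.27] [343 202   7  10  22]
side dark [355.34 217.96] [345 209  27  24 259]
side dark [ 50.46 249.75] [ 40 221  20  49 245]
side dark [ 37.2  241.52] [ 28 227  18  31 149]
side dark [279.5 230. ] [272 230  16   1  16]
side dark [375.48 239.94] [370 237  11   7  31]
side dark [297.19 273.38] [296 268   4  10  21]
side dark [386.03 291.94] [373 276  27  33 354]
side dark [265.   305.19] [260 301  11   9  75]
side dark [366.57 354.58] [ 348  324   41   56 1349]
```

View pics/top0c.png

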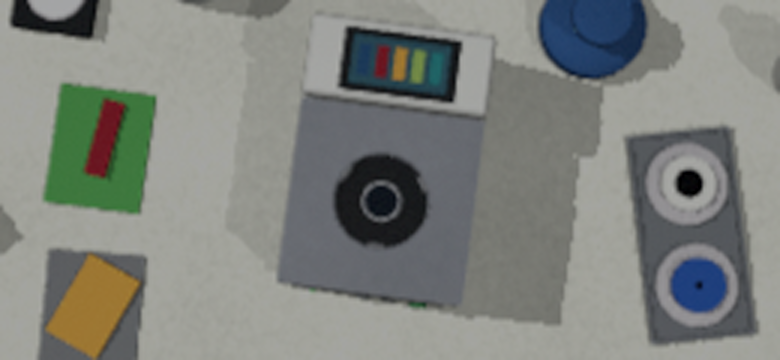

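View pics/side0c.png

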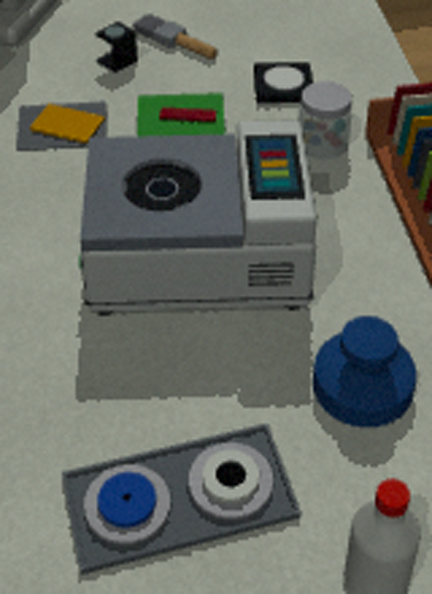

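```bash
python3 - <<'E'
from h import *
t=np.ascontiguousarray(cv2.imread("pics/top0.png")[:,:,::-1]); s=np.ascontiguousarray(cv2.imread("pics/side0.png")[:,:,::-1])
np.set_printoptions(precision=4,suppress=True)
def wc(im,box,fn):
    x0,y0,x1,y1=box; c=im[y0:y1,x0:x1].astype(float); w=np.clip(fn(c),0,None); 
    yy,xx=np.mgrid[y0:y1,x0:x1]; W=w.sum(); u,v=(w*xx).sum()/W,(w*yy).sum()/W
    C=np.cov(np.stack([xx.ravel(),yy.ravel()]),aweights=w.ravel()+1e-9); return np.array([u,v]),C
f_b=lambda c:c[...,2]-c[...,0]-40
f_r=lambda c:c[...,0]-c[...,1]-50
bt,_=wc(t,(360,222,386,248),f_b); bs,_=wc(s,(208,300,246,334),f_b)
print("blue",bt,bs,onz("top",bt,.021),onz("side",bs,.021),tri(bt,bs))
# white plate opening dark
wt=(369.39,200.48); ws=(265,305.19); print("white",onz("top",wt,.021),onz("side",ws,.021))
st,_=wc(t,(162,166,188,206),f_r); ss,_=wc(s,(234,165,266,180),f_r)
print("strip",st,ss,onz("top",st,.009),onz("side",ss,.009))
# strip angle
m=((t[...,0].astype(int)-t[...,1])>50); m[:166]=0;m[206:]=0;m[:,:162]=0;m[:,190:]=0
ys,xs=np.nonzero(m); pts=np.array([onz("top",(a,b),.009)[:2] for a,b in zip(xs,ys)])
r=cv2.minAreaRect((pts*1000).astype(np.float32)); print("strip rect",r)
u,sv,vt=np.linalg.svd(pts-pts.mean(0)); print("strip dir",vt[0],np.arctan2(vt[0][1],vt[0][0]))
m=((t[...,0].astype(int)-t[...,2])>70); m[:218]=0;m[262:]=0;m[:,:150]=0;m[:,192:]=0
ys,xs=np.nonzero(m); print("plaque",onz("top",(xs.mean(),ys.mean()),.009))
# seat
for n,im,c0 in(("top",t,(266.67,206.55)),("side",s,(239.57,198.73))):
    g=im.max(2)<60; L=cv2.connectedComponents(g.astype(np.uint8))[1]
    box=(245,185,290,230) if n=="top" else (220,184,262,214)
    mk=np.zeros_like(g); mk[box[1]:box[3],box[0]:box[2]]=g[box[1]:box[3],box[0]:box[2]]
    cs,_=cv2.findContours(mk.astype(np.uint8),cv2.RETR_EXTERNAL,cv2.CHAIN_APPROX_NONE); c=max(cs,key=cv2.contourArea)
    e=cv2.fitEllipse(cv2.convexHull(c)); print(n,"seat ellipse",e,onz(n,e[0],.130),onz(n,e[0],.126),onz(n,e[0],.122))
print("inner ring",onz("top",(266.67,206.55),.122))
p=[.2182,.5314,.2174]; print(proj("top",p),proj("side",p), "seat in img")
E
```

```text
blue [372.4953 234.6052] [226.4477 314.3064] [ 0.4485 -0.3241  0.021 ] [ 0.448  -0.3273  0.021 ] (array([ 0.4482, -0.325 ,  0.0174]), np.float64(0.00047380330335353236))
white [ 0.5529 -0.3156  0.021 ] [ 0.552  -0.3166  0.021 ]
strip [174.4633 185.6871] [249.3666 171.8235] [0.5926 0.2861 0.009 ] [0.5933 0.2821 0.009 ]
strip rect ((592.463134765625, 286.18475341796875), (19.17708396911621, 75.919189453125), 75.6644515991211)
strip dir [-0.9694  0.2456] 2.8934904293082244
plaque [0.4209 0.2936 0.009 ]
top seat ellipse ((266.50115966796875, 206.45849609375), (30.015832901000977, 30.5249080657959), 111.75283813476562) [0.5258 0.0033 0.13  ] [0.526  0.0032 0.126 ] [0.5261 0.0031 0.122 ]
side seat ellipse ((239.3638458251953, 198.1908416748047), (18.348447799682617, 29.0856876373291), 86.69158172607422) [ 0.5249 -0.001   0.13  ] [0.5253 0.0035 0.126 ] [0.5257 0.008  0.122 ]
inner ring [0.5259 0.0027 0.122 ]
[ 62.0929 321.3598] [143.5091  99.7577] seat in img
```

```bash
python3 - <<'E'
from h import *
from scipy.spatial.transform import Rotation as R
q=ctrl.get_obs()['eef_rot']; M=R.from_quat([q[1],q[2],q[3],q[0]]).as_matrix(); print(M.round(3)); print("jaw az",np.arctan2(M[1,2],M[0,2]))
t=cv2.imread("pics/top0.png")[:,:,::-1]; crop("top",t,(0,220,200,384),4,"pics/top0d.png")
E
```

```text
[[-0.001 -0.925  0.38 ]
 [-0.001  0.38   0.925]
 [-1.     0.    -0.002]]
jaw az 1.1809756178261417
```

View pics/top0d.png

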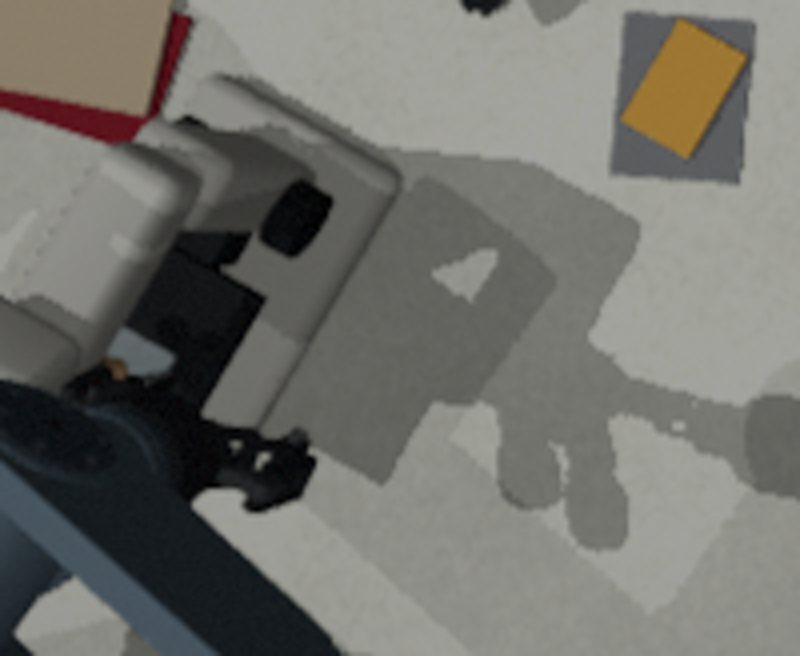

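>>> {"op": "step_arm", "data": {"xyz": [[0, 0, 50], [0, 0, 80], [30, -110, 80], [60, -220, 80], [90, -330, 80], [115, -430, 80], [140, -520, 80], [165, -610, 80], [190, -700, 80], [215, -790, 80]], "spin": [0, 0, 0, 0.05, 0.1, 0.142, 0.142, 0.142, 0.142, 0.142], "fingers": [100, 100, 100, 100, 100, 100, 100, 100, 100, 100]}}

```text
time_s: 1.1
eef_pos: [0.3228, 0.1441, 0.2981]
eef_rot: [0.558, -0.435, 0.558, 0.434]
wrist_force: [1.0, -0.6, 0.2]
opening: 1.002
```

>>> {"op": "step_arm", "data": {"xyz": [[125, -468, 0], [125, -468, 0], [125, -468, 0], [125, -468, 0], [125, -468, 0], [125, -468, 0], [125, -468, 0], [125, -468, 0], [125, -468, 0], [125, -468, 0]], "spin": [0, 0, 0, 0, 0, 0, 0, 0, 0, 0], "fingers": [100, 100, 100, 100, 100, 100, 100, 100, 100, 100]}}

```text
time_s: 2.1
eef_pos: [0.448, -0.3252, 0.2973]
eef_rot: [0.558, -0.434, 0.558, 0.434]
wrist_force: [-0.4, 0.4, -0.2]
opening: 0.999
```

>>> {"op": "step_arm", "data": {"xyz": [[0, 0, -50], [0, 0, -100], [0, 0, -150], [0, 0, -200], [0, 0, -220], [0, 0, -220], [0, 0, -220]], "spin": [0, 0, 0, 0, 0, 0, 0], "fingers": [100, 100, 100, 100, 100, 100, 100]}}

```text
time_s: 2.8
eef_pos: [0.4483, -0.3224, 0.0785]
eef_rot: [0.558, -0.434, 0.558, 0.434]
wrist_force: [0.2, 0.3, 0.6]
opening: 1.003
```

```bash
python3 - <<'E'
from h import *
from scipy.spatial.transform import Rotation as R
t=eyes.camera("top"); s=eyes.camera("side")
cv2.imwrite("pics/top1.png",t[:,:,::-1]);cv2.imwrite("pics/side1.png",s[:,:,::-1])
crop("top",t,(320,160,440,280),4,"pics/top1c.png"); crop("side",s,(170,220,320,350),4,"pics/side1c.png")
o=ctrl.get_obs(); print(o['time_s'],o['eef_pos'],o['wrist_force'],o['q'])
q=o['eef_rot'];M=R.from_quat([q[1],q[2],q[3],q[0]]).as_matrix();print(M.round(4))
print(proj("top",o['eef_pos']),proj("side",o['eef_pos']))
E
```

```text
2.9 [ 0.44927759 -0.32343517  0.08030078] [-0.02217565  0.17939495 -0.44520123] [-8.38406081e-01  2.96423820e-01  1.77070575e+00  2.91591325e-05
  1.07082716e+00 -2.16150321e+00]
[[ 0.0025 -0.9695  0.2452]
 [-0.0027  0.2452  0.9695]
 [-1.     -0.003  -0.002 ]]
[377.10183034 234.5453592 ] [225.44530011 299.94447869]
```

View pics/top1c.png

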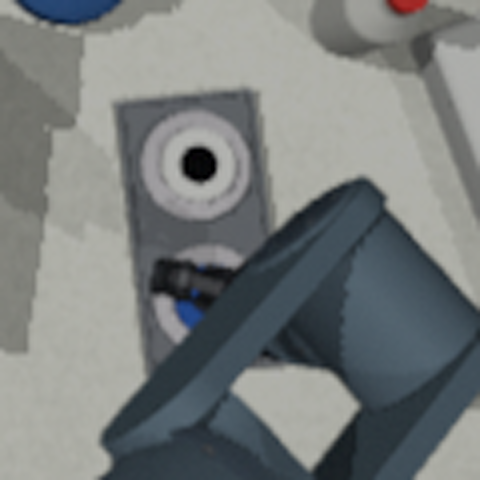

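View pics/side1c.png

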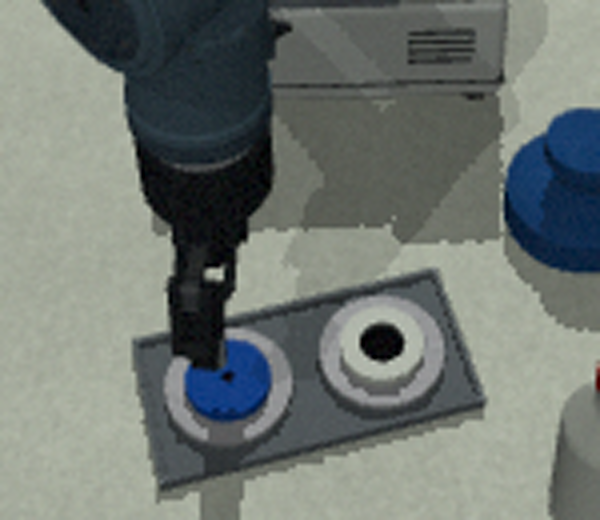

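>>> {"op": "step_arm", "data": {"xyz": [[0, 0, -20], [0, 0, -35], [0, 0, -42], [0, 0, -42], [0, 0, -42], [0, 0, -42]], "spin": [0, 0, 0, 0, 0, 0], "fingers": [90, 82, 76, 76, 76, 76]}}

```text
time_s: 3.5
eef_pos: [0.4486, -0.3227, 0.037]
eef_rot: [0.558, -0.435, 0.558, 0.434]
wrist_force: [0.4, 0.1, 0.3]
opening: 0.762
```

```bash
python3 - <<'E'
from h import *
s=eyes.camera("side")
crop("side",s,(190,270,260,340),8,"pics/side2c.png")
o=ctrl.get_obs(); print(o['time_s'],o['eef_pos'],o['wrist_force'],o['opening'])
p=o['eef_pos']
j=np.array([.245,.97,0])
for sg in(1,-1):
  for tip in (0.0,.011): print(sg,tip,proj("side",p+j*sg*.0325-[0,0,tip]))
E
```

```text
3.55 [ 0.44854988 -0.32266972  0.03697349] [0.11218353 0.41422023 0.08967203] 0.7593681165821096
1 0.0 [228.02835302 298.56646989]
1 0.011 [228.25724522 300.93550306]
-1 0.0 [224.1612802  320.62080967]
-1 0.011 [224.43029488 322.94548659]
```

View pics/side2c.png

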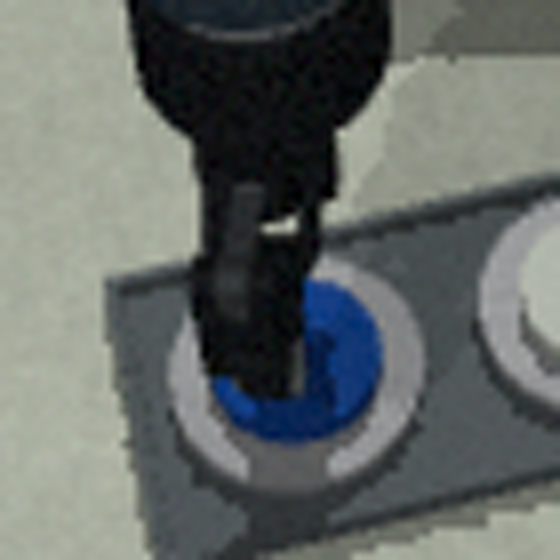

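```bash
python3 - <<'E'
from h import *
t=eyes.camera("top"); s=eyes.camera("side"); o=ctrl.get_obs(); p=o['eef_pos']; print(p)
j=np.array([.245,.97,0]); w=np.array([.97,-.245,0])
for n,im,box,k in(("top",t,(340,205,410,265),10),("side",s,(190,270,260,340),8)):
    x0,y0,x1,y1=box; c=np.ascontiguousarray(cv2.resize(im[y0:y1,x0:x1],None,fx=k,fy=k,interpolation=cv2.INTER_NEAREST)[:,:,::-1])
    f=lambda P:tuple(int(v) for v in (proj(n,P)+.5-[x0,y0])*k)
    for sg in(1,-1):
        for z in(0,):
            a=[f(p+j*sg*.0325+w*q+[0,0,z]) for q in(-.011,.011)]; cv2.line(c,a[0],a[1],(0,0,255),2)
            a=[f(p+j*sg*.047+w*q+[0,0,z]) for q in(-.011,.011)]; cv2.line(c,a[0],a[1],(0,255,255),2)
    cv2.circle(c,f(np.array([.4483,-.3245,.021])),4,(0,255,0),-1); cv2.imwrite(f"pics/{n}3.png",c)
E
```

```text
[ 0.44840386 -0.3225134   0.0367458 ]
```

View pics/top3.png

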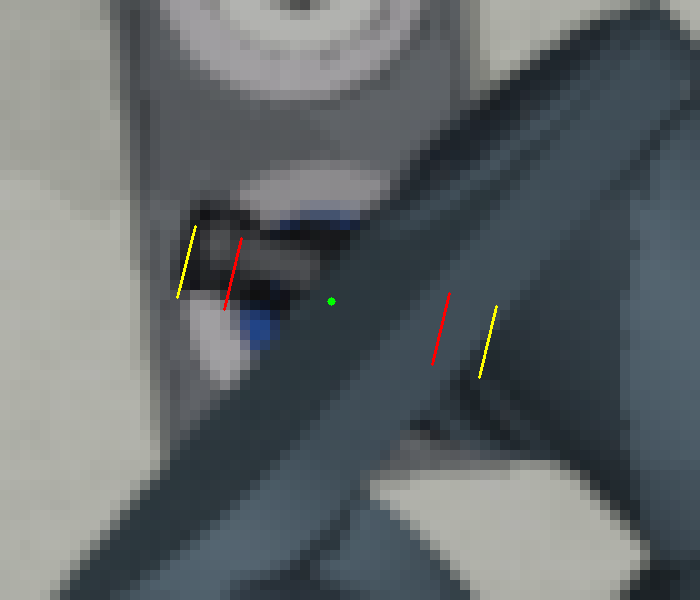

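View pics/side3.png

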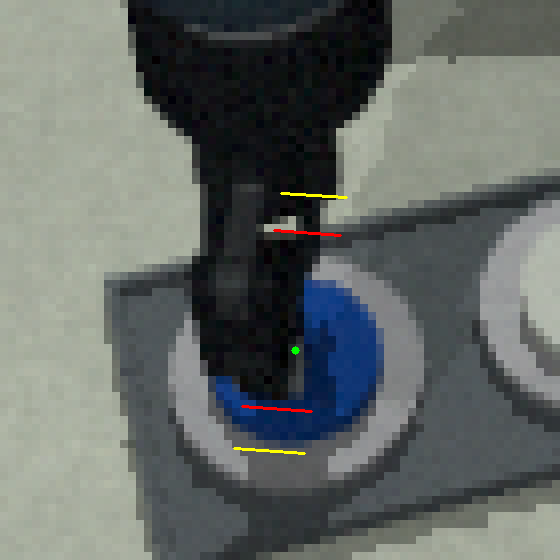

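>>> {"op": "step_arm", "data": {"xyz": [[0, 0, -5], [0, 0, -9], [0, 0, -9], [0, 0, -9]], "spin": [0, 0, 0, 0], "fingers": [76, 76, 76, 76]}}

```text
time_s: 4.05
eef_pos: [0.4479, -0.322, 0.0268]
eef_rot: [0.558, -0.434, 0.558, 0.435]
wrist_force: [-0.1, 0.4, 0.1]
opening: 0.759
```

>>> {"op": "step_arm", "data": {"xyz": [[0, 0, -2], [0, 0, -3], [0, 0, -3]], "spin": [0, 0, 0], "fingers": [76, 76, 76]}}

```text
time_s: 4.35
eef_pos: [0.448, -0.3221, 0.024]
eef_rot: [0.558, -0.434, 0.558, 0.435]
wrist_force: [-0.5, 0.4, 0.1]
opening: 0.757
```

```bash
python3 - <<'E'
from h import *
s=eyes.camera("side"); t=eyes.camera("top")
crop("side",s,(190,270,260,340),8,"pics/side4c.png")
o=ctrl.get_obs(); print(o['time_s'],o['eef_pos'],o['wrist_force'],o['opening'])
E
```

```text
4.45 [ 0.44808856 -0.32216305  0.02416985] [-0.2027633  -0.46333278 -0.04098216] 0.7592478958835609
```

View pics/side4c.png

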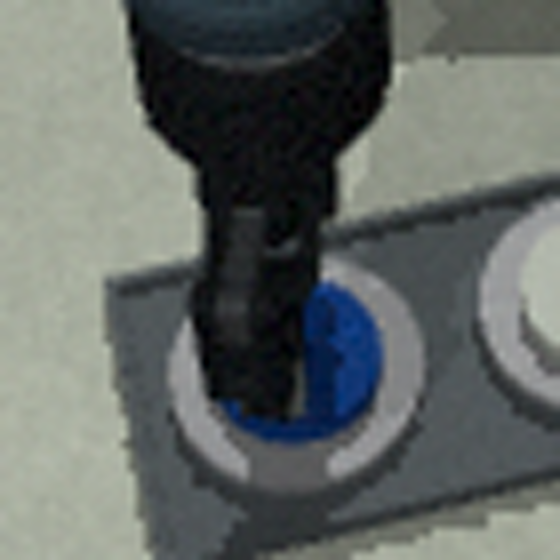

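```bash
python3 - <<'E'
from h import *
p=np.array([.448,-.322,0]); j=np.array([.245,.97,0])
f=lambda P:((proj("side",P)+.5-[190,270])*8).round()
for z in(.013,.02,.026,.032,.038): print(z,[f(p-j*d+[0,0,z]) for d in(.0325,.038,.045)])
print("blue near rim",f(np.array([.448,-.3255,.021])-j*.028),"disc near",f(np.array([.448,-.3255,.013])-j*.042))
E
```

```text
0.013 [array([280., 448.]), array([277., 463.]), array([274., 483.])]
0.02 [array([279., 436.]), array([276., 452.]), array([272., 472.])]
0.026 [array([278., 426.]), array([275., 442.]), array([271., 462.])]
0.032 [array([276., 416.]), array([274., 431.]), array([270., 452.])]
0.038 [array([275., 406.]), array([272., 421.]), array([269., 442.])]
blue near rim [282. 431.] disc near [276. 485.]
```

>>> {"op": "step_arm", "data": {"xyz": [[0, -3, 0], [0, -3, -2], [0, -3, -4], [0, -3, -6], [0, -3, -6]], "spin": [0, 0, 0, 0, 0], "fingers": [80, 80, 80, 80, 80]}}

```text
time_s: 4.95
eef_pos: [0.4478, -0.3249, 0.0177]
eef_rot: [0.558, -0.434, 0.558, 0.435]
wrist_force: [0.6, 0.3, 0.9]
opening: 0.8
```

```bash
python3 - <<'E'
from h import *
s=eyes.camera("side")
crop("side",s,(190,270,260,340),8,"pics/side5c.png")
o=ctrl.get_obs(); print(o['time_s'],o['eef_pos'],o['wrist_force'],o['opening'])
E
```

```text
5.0 [ 0.44791363 -0.32499523  0.0178944 ] [-0.47608275 -0.48628969  0.76620599] 0.8019521157482868
```

View pics/side5c.png

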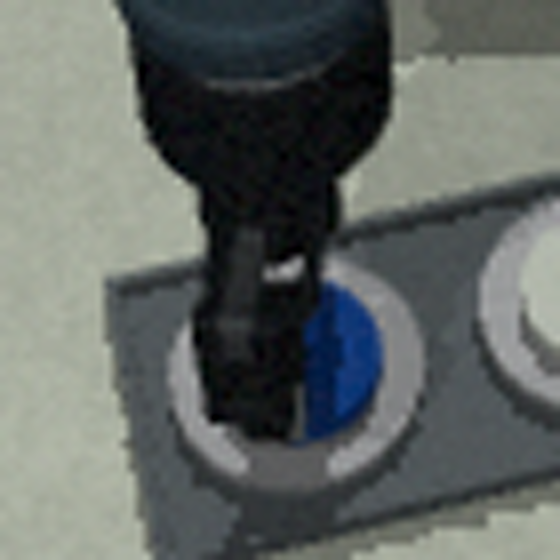

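>>> {"op": "step_arm", "data": {"xyz": [[0, 0, -2], [0, 0, -2]], "spin": [0, 0], "fingers": [78, 76]}}

```text
time_s: 5.2
eef_pos: [0.448, -0.325, 0.0159]
eef_rot: [0.558, -0.434, 0.558, 0.435]
wrist_force: [0.8, 0.4, -0.3]
opening: 0.76
```

>>> {"op": "step_arm", "data": {"xyz": [[0, 0, 0], [0, 0, 0], [0, 0, 0]], "spin": [0, 0, 0], "fingers": [72, 68, 68]}}

```text
time_s: 5.5
eef_pos: [0.4481, -0.3252, 0.0163]
eef_rot: [0.558, -0.434, 0.558, 0.434]
wrist_force: [0.2, 0.1, -0.5]
opening: 0.677
```

```bash
python3 - <<'E'
from h import *
s=eyes.camera("side");t=eyes.camera("top")
crop("side",s,(190,270,260,340),8,"pics/side6c.png");crop("top",t,(340,205,410,265),8,"pics/top6c.png")
o=ctrl.get_obs(); print(o['time_s'],o['eef_pos'],o['wrist_force'],o['torque'],o['opening'])
E
```

```text
5.6 [ 0.44814695 -0.32525477  0.01627249] [0.63974449 0.0369697  1.08782913] [ 0.01390124 -0.05531862 -0.03421487] 0.6775563521515109
```

View pics/side6c.png

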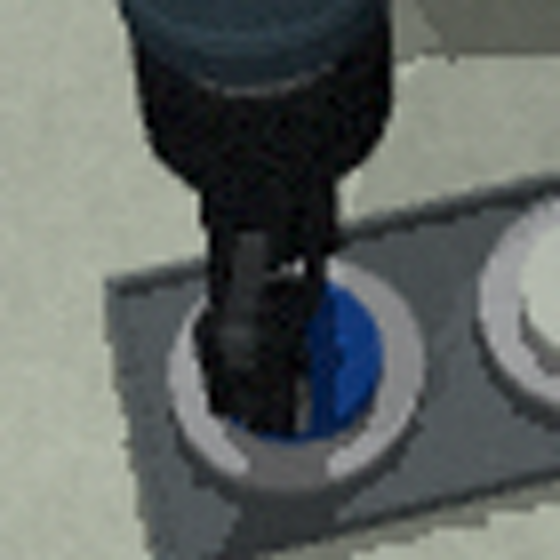

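View pics/top6c.png

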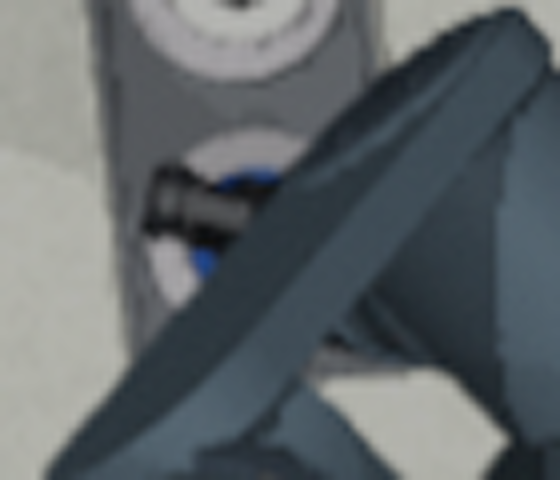

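>>> {"op": "step_arm", "data": {"xyz": [[0, 0, 0], [0, 0, 0], [0, 0, 0]], "spin": [0, 0, 0], "fingers": [64, 58, 50]}}

```text
time_s: 5.9
eef_pos: [0.4481, -0.3252, 0.0162]
eef_rot: [0.558, -0.434, 0.558, 0.434]
wrist_force: [0.2, 0.0, -0.2]
opening: 0.499
```

```bash
python3 - <<'E'
from h import *
s=eyes.camera("side");t=eyes.camera("top")
crop("side",s,(190,270,260,340),8,"pics/side7c.png");crop("top",t,(340,205,410,265),8,"pics/top7c.png")
o=ctrl.get_obs(); print(o['time_s'],o['eef_pos'],o['wrist_force'],o['torque'],o['opening'])
E
```

```text
6.0 [ 0.44809297 -0.32519587  0.01619125] [ 0.69110223 -0.44366546  1.19842433] [ 0.00881088  0.01446612 -0.04093912] 0.49897457576158694
```

View pics/side7c.png

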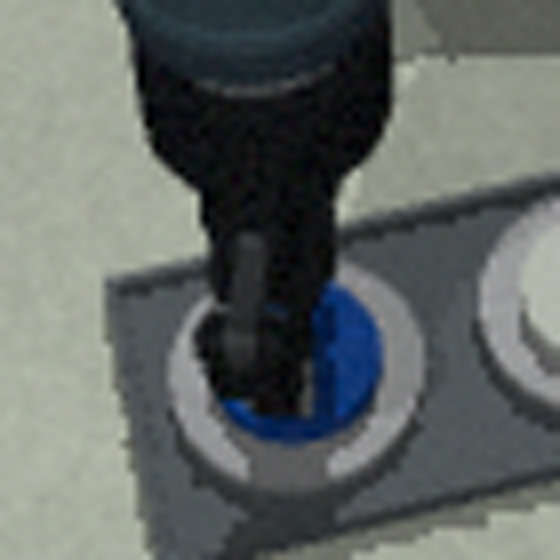

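View pics/top7c.png

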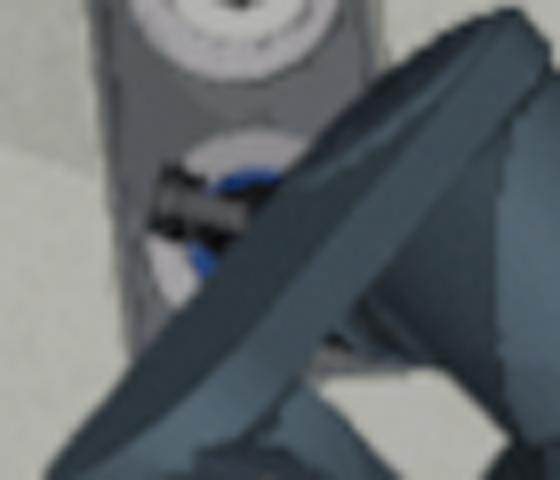

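>>> {"op": "step_arm", "data": {"xyz": [[0, 0, 3], [0, 0, 3], [0, 0, 0], [0, 0, -5], [0, 0, -5], [0, 0, -5]], "spin": [0, 0, 0, 0, 0, 0], "fingers": [78, 78, 78, 78, 78, 78]}}

```text
time_s: 6.6
eef_pos: [0.4478, -0.3249, 0.0107]
eef_rot: [0.558, -0.434, 0.558, 0.435]
wrist_force: [0.1, -0.8, 0.3]
opening: 0.781
```

>>> {"op": "step_arm", "data": {"xyz": [[0, 0, 0], [0, 0, 0], [0, 0, 0]], "spin": [0, 0, 0], "fingers": [68, 60, 55]}}

```text
time_s: 6.9
eef_pos: [0.4482, -0.3253, 0.0113]
eef_rot: [0.558, -0.434, 0.558, 0.434]
wrist_force: [0.0, -0.7, 0.2]
opening: 0.55
```

>>> {"op": "step_arm", "data": {"xyz": [[0, 0, 0], [0, 0, 0], [0, 0, 0]], "spin": [0, 0, 0], "fingers": [50, 45, 40]}}

```text
time_s: 7.2
eef_pos: [0.4481, -0.3252, 0.0112]
eef_rot: [0.558, -0.434, 0.558, 0.434]
wrist_force: [-0.6, 0.5, -0.4]
opening: 0.401
```

```bash
python3 - <<'E'
from h import *
s=eyes.camera("side");t=eyes.camera("top")
crop("side",s,(190,260,260,340),8,"pics/side8c.png");crop("top",t,(340,205,410,265),8,"pics/top7c.png")
o=ctrl.get_obs(); print(o['time_s'],o['eef_pos'],o['wrist_force'],o['torque'],o['opening'])
E
```

```text
7.3 [ 0.44807886 -0.3251916   0.01119032] [-0.14083642 -0.35614823 -0.33991641] [-0.03714532  0.03508974 -0.00308576] 0.39927927017958115
```

View pics/side8c.png

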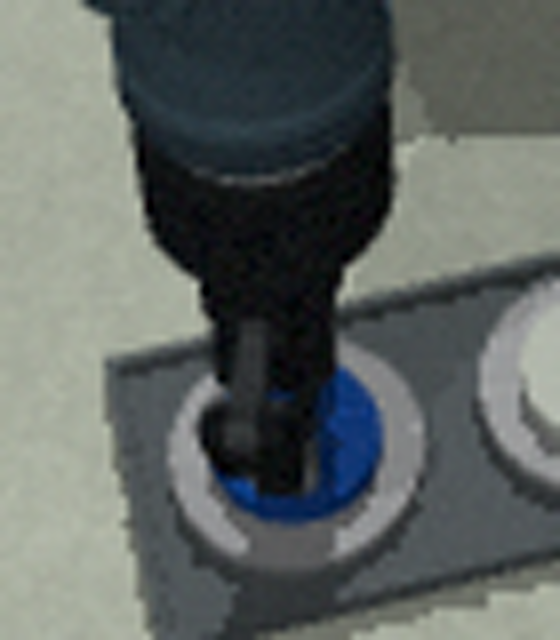

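>>> {"op": "step_arm", "data": {"xyz": [[0, 0, 3], [0, 0, 3], [0, 0, 3], [0, 0, -3], [0, 0, -3], [0, 0, -3]], "spin": [0, 0, 0, 0, 0, 0], "fingers": [60, 78, 78, 78, 78, 78]}}

```text
time_s: 7.9
eef_pos: [0.4478, -0.3249, 0.0077]
eef_rot: [0.558, -0.434, 0.558, 0.435]
wrist_force: [0.3, -0.3, 0.3]
opening: 0.778
```

>>> {"op": "step_arm", "data": {"xyz": [[0, 0, 0], [0, 0, 0], [0, 0, 0]], "spin": [0, 0, 0], "fingers": [68, 60, 55]}}

```text
time_s: 8.2
eef_pos: [0.4482, -0.3253, 0.0083]
eef_rot: [0.558, -0.434, 0.558, 0.434]
wrist_force: [-0.0, -1.0, -0.2]
opening: 0.553
```

>>> {"op": "step_arm", "data": {"xyz": [[0, 0, 3], [0, 0, 3], [0, 0, -2], [0, 0, -4], [0, 0, -4]], "spin": [0, 0, 0, 0, 0], "fingers": [78, 78, 78, 78, 78]}}

```text
time_s: 8.7
eef_pos: [0.4477, -0.3247, 0.0035]
eef_rot: [0.558, -0.434, 0.558, 0.435]
wrist_force: [-0.7, 0.5, 0.9]
opening: 0.781
```

>>> {"op": "step_arm", "data": {"xyz": [[0, 0, 0], [0, 0, 0], [0, 0, 0]], "spin": [0, 0, 0], "fingers": [68, 60, 55]}}

```text
time_s: 9.0
eef_pos: [0.4488, -0.3258, 0.0054]
eef_rot: [0.558, -0.435, 0.558, 0.434]
wrist_force: [-1.1, 1.9, 9.6]
opening: 0.551
```

```bash
python3 - <<'E'
from h import *
s=eyes.camera("side")
crop("side",s,(190,260,260,340),8,"pics/side9c.png")
o=ctrl.get_obs(); print(o['time_s'],o['eef_pos'],o['wrist_force'],o['torque'],o['opening'])
E
```

```text
9.05 [ 0.44886102 -0.32581654  0.00541127] [0.21019338 1.35576613 7.42520767] [0.34371763 0.06040029 0.02200521] 0.5514615751719019
```

View pics/side9c.png

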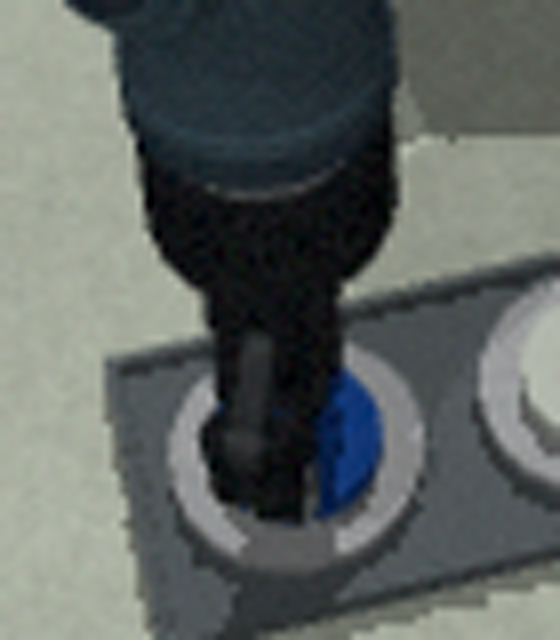

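>>> {"op": "step_arm", "data": {"xyz": [[0, 0, 3], [0, 0, 3], [0, 0, 0], [0, 0, -3], [0, 0, -5], [0, 0, -5]], "spin": [0, 0, 0, 0, 0, 0], "fingers": [78, 78, 78, 78, 78, 78]}}

```text
time_s: 9.65
eef_pos: [0.4477, -0.3248, -0.0015]
eef_rot: [0.558, -0.434, 0.558, 0.435]
wrist_force: [-0.6, 0.2, -0.4]
opening: 0.779
```

>>> {"op": "step_arm", "data": {"xyz": [[0, 0, 0], [0, 0, 0], [0, 0, 0]], "spin": [0, 0, 0], "fingers": [70, 65, 60]}}

```text
time_s: 9.95
eef_pos: [0.4481, -0.3252, -0.0001]
eef_rot: [0.558, -0.434, 0.558, 0.435]
wrist_force: [-2.3, 1.3, 7.1]
opening: 0.61
```

>>> {"op": "step_arm", "data": {"xyz": [[0, 0, 0], [0, 0, 0], [0, 0, 0]], "spin": [0, 0, 0], "fingers": [78, 78, 78]}}

```text
time_s: 10.25
eef_pos: [0.4481, -0.3252, -0.0009]
eef_rot: [0.558, -0.434, 0.558, 0.434]
wrist_force: [-0.3, 0.2, -0.2]
opening: 0.784
```

>>> {"op": "step_arm", "data": {"xyz": [[0, 0, -3], [0, 0, -3]], "spin": [0, 0], "fingers": [76, 75]}}

```text
time_s: 10.45
eef_pos: [0.4478, -0.3249, -0.0043]
eef_rot: [0.558, -0.434, 0.558, 0.435]
wrist_force: [0.4, 0.6, -0.3]
opening: 0.752
```

```bash
python3 - <<'E'
from h import *
s=eyes.camera("side");t=eyes.camera("top")
crop("side",s,(190,260,260,340),8,"pics/side10c.png"); crop("top",t,(340,205,410,265),8,"pics/top10c.png")
o=ctrl.get_obs(); print(o['time_s'],o['eef_pos'],o['wrist_force'],o['torque'],o['opening'])
E
```

```text
10.55 [ 0.44792659 -0.32504349 -0.00409186] [-0.52639253 -0.51638463  0.48398897] [-0.05682552 -0.03006246  0.04246105] 0.7518671959969516
```

View pics/side10c.png

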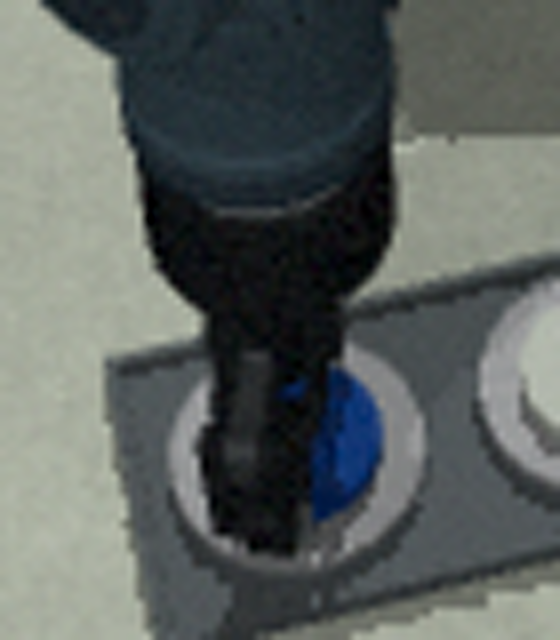

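View pics/top10c.png

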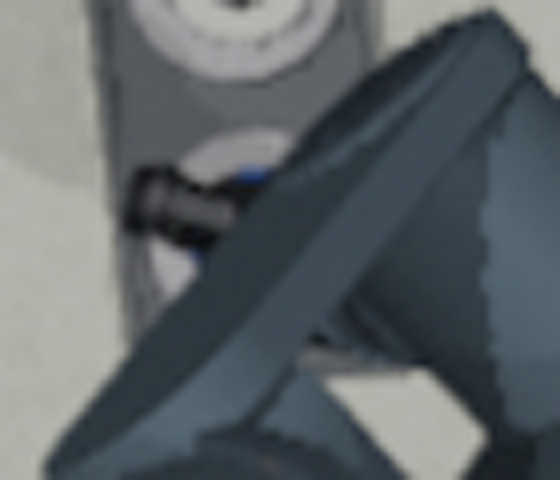

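>>> {"op": "step_arm", "data": {"xyz": [[0, 0, 0], [0, 0, 0], [0, 0, 0]], "spin": [0, 0, 0], "fingers": [68, 64, 60]}}

```text
time_s: 10.85
eef_pos: [0.4482, -0.3254, -0.0031]
eef_rot: [0.558, -0.434, 0.558, 0.434]
wrist_force: [-1.2, 0.8, 6.7]
opening: 0.622
```

>>> {"op": "step_arm", "data": {"xyz": [[0, 0, 0], [0, 0, 0], [0, 0, 0]], "spin": [0, 0, 0], "fingers": [50, 50, 50]}}

```text
time_s: 11.15
eef_pos: [0.4482, -0.3253, -0.0031]
eef_rot: [0.558, -0.434, 0.558, 0.434]
wrist_force: [-2.0, 1.8, 6.3]
opening: 0.621
```

```bash
python3 - <<'E'
from h import *
s=eyes.camera("side");t=eyes.camera("top")
crop("side",s,(190,260,260,340),8,"pics/side11c.png"); crop("top",t,(340,205,410,265),8,"pics/top11c.png")
o=ctrl.get_obs(); print(o['time_s'],o['eef_pos'],o['wrist_force'],o['torque'],o['opening'])
E
```

```text
11.25 [ 0.44819712 -0.32534853 -0.00312286] [-1.42829278  2.50950056  6.719012  ] [ 0.23075546  0.33822452 -0.04150703] 0.6221783198111731
```

View pics/side11c.png

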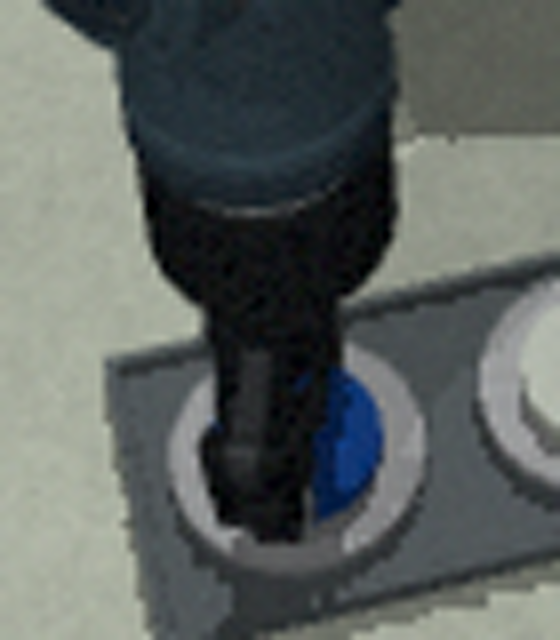

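>>> {"op": "step_arm", "data": {"xyz": [[0, 0, 10], [0, 0, 20], [0, 0, 40], [0, 0, 60], [0, 0, 60], [0, 0, 60]], "spin": [0, 0, 0, 0, 0, 0], "fingers": [50, 50, 50, 50, 50, 50]}}

```text
time_s: 11.85
eef_pos: [0.4484, -0.3255, 0.0567]
eef_rot: [0.558, -0.435, 0.558, 0.434]
wrist_force: [-0.5, 0.2, -2.0]
opening: 0.626
```

```bash
python3 - <<'E'
from h import *
s=eyes.camera("side");t=eyes.camera("top")
cv2.imwrite("pics/top12.png",t[:,:,::-1])
crop("side",s,(180,240,280,340),6,"pics/side12c.png"); crop("top",t,(340,205,410,265),8,"pics/top12c.png")
o=ctrl.get_obs(); print(o['time_s'],o['eef_pos'],o['wrist_force'],o['torque'],o['opening'])
E
```

```text
11.95 [ 0.44753701 -0.32459391  0.05526854] [-0.1587427   0.94678988 -1.54738196] [-0.05554026 -0.04571577  0.01609504] 0.6212193891058886
```

View pics/side12c.png

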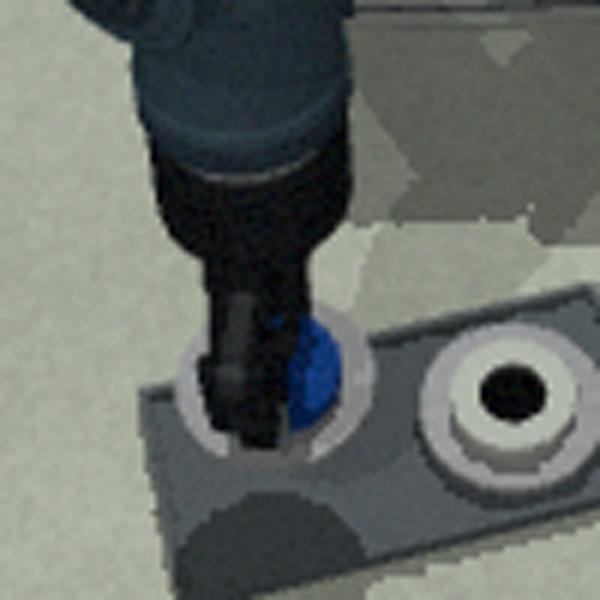

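View pics/top12c.png

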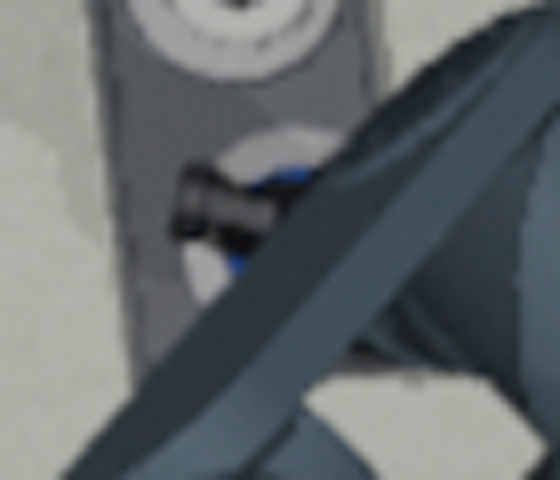

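>>> {"op": "step_arm", "data": {"xyz": [[0, 0, 50], [0, 0, 100], [0, 20, 145], [10, 60, 145], [20, 105, 145], [35, 150, 145], [46, 195, 145], [57, 240, 145], [68, 285, 145], [78, 328, 145]], "spin": [0, 0, 0, 0, 0, 0, 0, 0, 0, 0], "fingers": [50, 50, 50, 50, 50, 50, 50, 50, 50, 50]}}

```text
time_s: 12.95
eef_pos: [0.5256, 0.005, 0.1999]
eef_rot: [0.558, -0.434, 0.558, 0.435]
wrist_force: [1.0, -0.8, -1.5]
opening: 0.618
```

>>> {"op": "step_arm", "data": {"xyz": [[0, 0, 0], [0, 0, 0], [0, 0, 0]], "spin": [0, 0, 0], "fingers": [50, 50, 50]}}

```text
time_s: 13.25
eef_pos: [0.5256, 0.0021, 0.2003]
eef_rot: [0.558, -0.434, 0.559, 0.435]
wrist_force: [0.1, -0.0, -1.2]
opening: 0.62
```

```bash
python3 - <<'E'
from h import *
s=eyes.camera("side");t=eyes.camera("top")
cv2.imwrite("pics/top13.png",t[:,:,::-1]);cv2.imwrite("pics/side13.png",s[:,:,::-1])
crop("side",s,(190,110,310,240),5,"pics/side13c.png"); crop("top",t,(210,140,330,260),5,"pics/top13c.png")
o=ctrl.get_obs(); print(o['time_s'],o['eef_pos'],o['wrist_force'],o['torque'],o['opening'])
E
```

```text
13.35 [0.52579246 0.00148983 0.20075139] [-0.17371664 -0.10825683 -0.88223099] [-0.0717393  -0.0040126  -0.02975196] 0.6211851298913454
```

View pics/side13c.png

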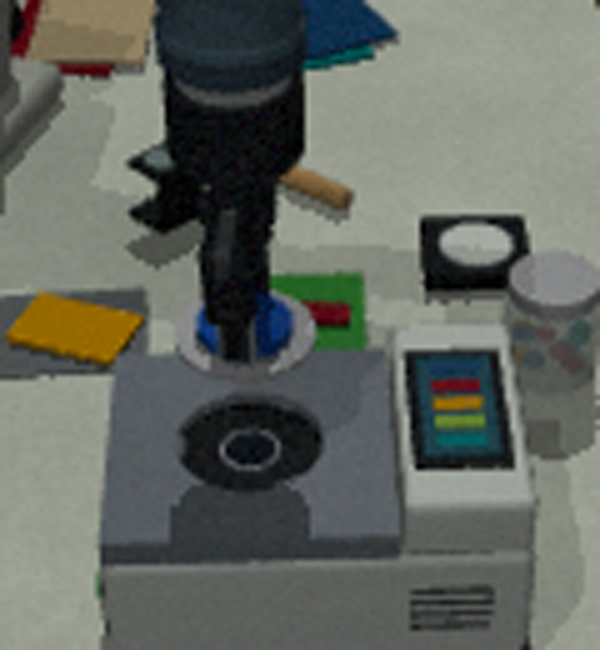

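View pics/top13c.png

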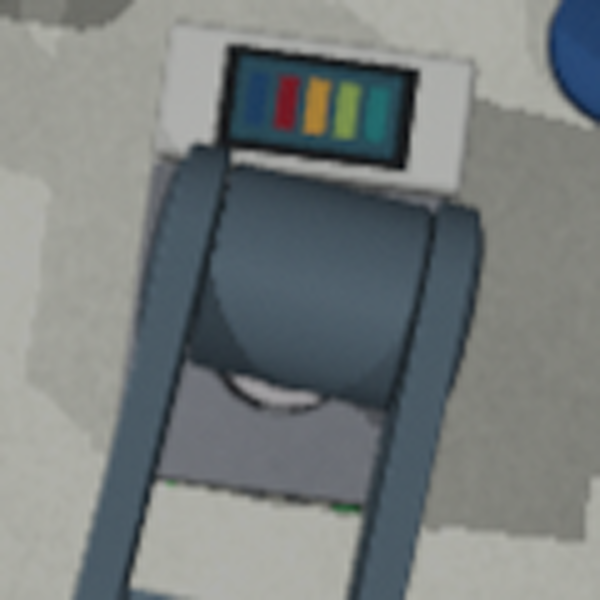

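```bash
python3 - <<'E'
from h import *
for z in(.20,.21,.215,.22,.23): print(z,proj("side",[.5258,.003,z]),[onz("side",(238.8,176.4),z).round(4)])
print(proj("side",[.5258,.003,.130]))
# near bottom arc in top: disc lower edge
E
```

```text
0.2 [238.64439104 179.65400364] [array([0.5281, 0.0184, 0.2   ])]
0.21 [238.51759231 177.01400776] [array([0.527 , 0.0058, 0.21  ])]
0.215 [238.45363949 175.68248672] [array([ 0.5264, -0.0006,  0.215 ])]
0.22 [238.3893134  174.34319394] [array([ 0.5258, -0.0069,  0.22  ])]
0.23 [238.25952823 171.64101938] [array([ 0.5247, -0.0195,  0.23  ])]
[239.49260551 197.31413888]
```

>>> {"op": "step_arm", "data": {"xyz": [[0, 1, -20], [0, 1, -40], [0, 1, -55], [0, 1, -65], [0, 1, -68], [0, 1, -68], [0, 1, -68]], "spin": [0, 0, 0, 0, 0, 0, 0], "fingers": [50, 50, 50, 50, 50, 50, 50]}}

```text
time_s: 14.05
eef_pos: [0.5267, 0.0034, 0.134]
eef_rot: [0.558, -0.435, 0.558, 0.434]
wrist_force: [-0.1, 0.2, -1.0]
opening: 0.619
```

```bash
python3 - <<'E'
from h import *
s=eyes.camera("side");t=eyes.camera("top")
cv2.imwrite("pics/top14.png",t[:,:,::-1]);cv2.imwrite("pics/side14.png",s[:,:,::-1])
crop("side",s,(200,150,290,230),8,"pics/side14c.png"); crop("top",t,(230,180,300,240),8,"pics/top14c.png")
o=ctrl.get_obs(); print(o['time_s'],o['eef_pos'],o['wrist_force'],o['torque'],o['opening'])
E
```

```text
14.15 [0.52675052 0.00363332 0.13410974] [ 0.30849353 -0.28075466 -1.25857286] [ 0.07007963 -0.00135934 -0.0214328 ] 0.6178899576372766
```

View pics/side14c.png

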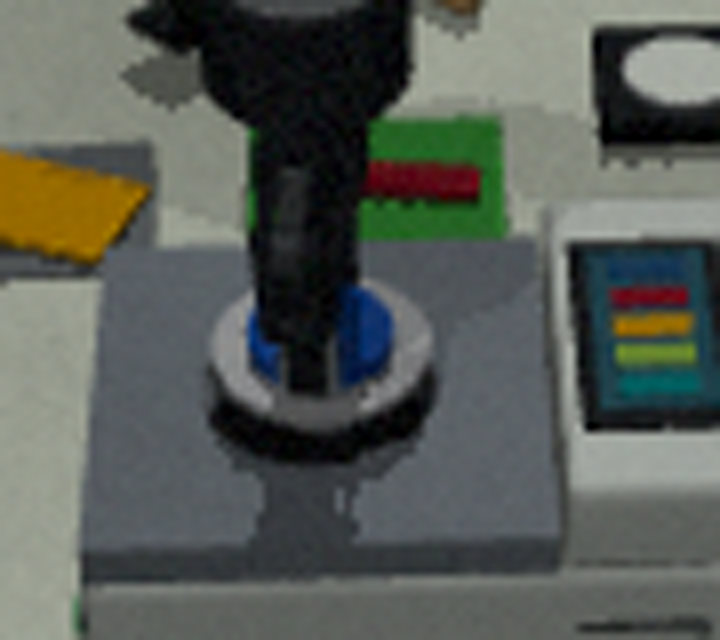

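View pics/top14c.png

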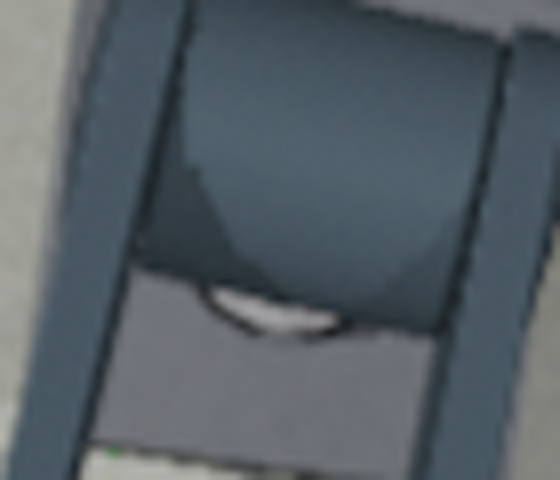

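```bash
python3 - <<'E'
from h import *
t=cv2.imread("pics/top14.png").astype(int); s=cv2.imread("pics/side14.png").astype(int)
for u in(262,264,266,268): print(u,t[214:226,u].sum(1)//3)
for v in(191,192,193,194,195): print(v,s[v,222:232].sum(1)//3,s[v,248:260].sum(1)//3)
t0=cv2.imread("pics/top0.png").astype(int)
for u in(262,264,266,268): print(u,t0[214:226,u].sum(1)//3)
for z in(.146,.150): 
  for r in (220.3,220.8): print(z,r,onz("top",(265,r),z)+[.042,0,0])
print(onz("top",(265,221.7),.13)+[.045,0,0])
for z in(.146,.15):print(proj("side",[.526,.003,z]))
E
```

```text
262 [ 52  52  48 106 149 156 125  76 102 112 115 113]
264 [ 66  58  47  49 124 160 145 113 102 107 115 114]
266 [ 71  65  60  52  99 144 139 104  98 107 114 113]
268 [ 72  69  63  58  74 128 134  78  72 104 114 114]
191 [ 94  94  95  95 105 138 139 137 110  62] [ 62 105 119 121 120 123  86  86  86  94  97  95]
192 [ 93  94  93  94 117 141 142 141 135  63] [ 57  95 118 118 137 134  87  84  96  97  97  98]
193 [ 94  92  94  93 116 138 142 140 138  50] [ 44  95 120 136 136 118  85  87  98  98  94  99]
194 [ 96  94  93  93 109 138 141 137 139  56] [ 44 120 122 120 121 106  88  84 101  98  98  96]
195 [ 93  92  94  87  78 137 137 134 134  53] [ 59 120 118 118 117  73  75  89  98  99  95  98]
262 [ 26  26  28  26  25  28  37  68  92 102 106 104]
264 [ 24  25  27  25  26  25  48  81  93  99 105 104]
266 [ 37  26  25  25  27  26  32  67  90  97 105 104]
268 [ 30  25  25  23  25  26  26  35  67  96 104 104]
0.146 220.3 [0.52820125 0.00747523 0.146     ]
0.146 220.8 [0.52680505 0.00746103 0.146     ]
0.15 220.3 [0.52812562 0.00754976 0.15      ]
0.15 220.8 [0.52673354 0.00753561 0.15      ]
[0.52754898 0.00713686 0.13      ]
[239.36941693 193.39267453]
[239.3220312  192.40304348]
```

>>> {"op": "step_arm", "data": {"xyz": [[-1, 0, -4], [-1, 0, -8], [-1, 0, -11], [-1, 0, -13], [-1, 0, -14], [-1, 0, -14]], "spin": [0, 0, 0, 0, 0, 0], "fingers": [50, 50, 50, 50, 50, 50]}}

```text
time_s: 14.75
eef_pos: [0.525, 0.0038, 0.119]
eef_rot: [0.558, -0.434, 0.558, 0.434]
wrist_force: [0.4, 0.2, -2.5]
opening: 0.617
```

>>> {"op": "step_arm", "data": {"xyz": [[0, 0, -1], [0, 0, -2], [0, 0, -2]], "spin": [0, 0, 0], "fingers": [50, 50, 50]}}

```text
time_s: 15.05
eef_pos: [0.5253, 0.0035, 0.1174]
eef_rot: [0.558, -0.435, 0.558, 0.434]
wrist_force: [-0.6, -1.4, -0.5]
opening: 0.618
```

>>> {"op": "step_arm", "data": {"xyz": [[0, 0, -1], [0, 0, -1]], "spin": [0, 0], "fingers": [50, 50]}}

```text
time_s: 15.25
eef_pos: [0.5255, 0.0035, 0.1165]
eef_rot: [0.558, -0.435, 0.558, 0.434]
wrist_force: [-0.6, -1.8, 1.3]
opening: 0.618
```

>>> {"op": "step_arm", "data": {"xyz": [[0, 0, -1], [0, 0, -1]], "spin": [0, 0], "fingers": [50, 50]}}

```text
time_s: 15.45
eef_pos: [0.5257, 0.0036, 0.1157]
eef_rot: [0.558, -0.435, 0.558, 0.434]
wrist_force: [-0.1, -1.2, 3.2]
opening: 0.62
```

```bash
python3 - <<'E'
from h import *
s=eyes.camera("side");t=eyes.camera("top")
cv2.imwrite("pics/top15.png",t[:,:,::-1]);cv2.imwrite("pics/side15.png",s[:,:,::-1])
crop("side",s,(200,150,290,230),8,"pics/side15c.png"); crop("top",t,(230,180,300,240),8,"pics/top15c.png")
o=ctrl.get_obs(); print(o['time_s'],o['eef_pos'],o['wrist_force'],o['torque'],o['opening'])
E
```

```text
15.55 [0.52568203 0.00359782 0.1156572 ] [ 0.86937639 -2.46367478  4.24910867] [-0.28013634 -0.04306212 -0.01766982] 0.6208808500128603
```

View pics/side15c.png

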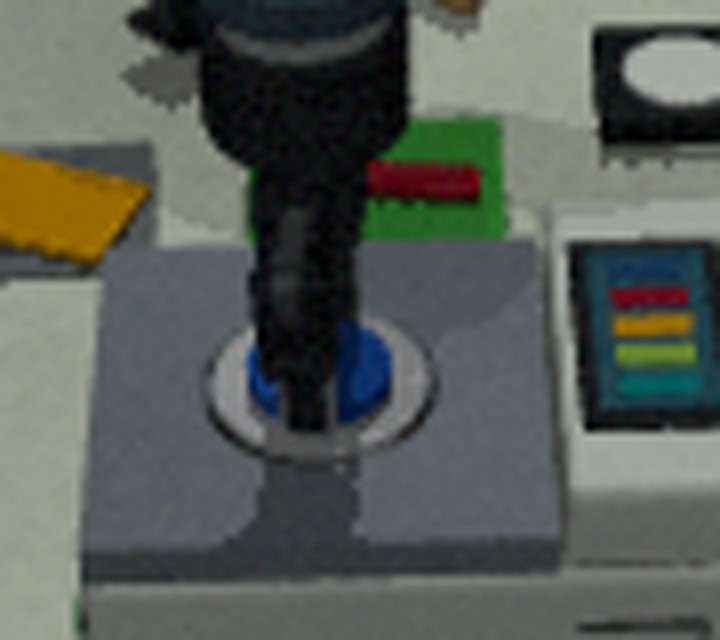

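View pics/top15c.png

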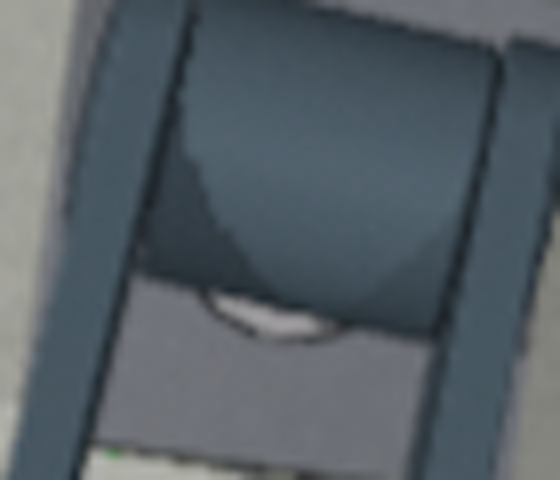

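>>> {"op": "step_arm", "data": {"xyz": [[0, 0, 0], [0, 0, 0], [0, -1, 1], [0, -1, 1], [0, -1, 1]], "spin": [0, 0, 0, 0, 0], "fingers": [66, 70, 70, 70, 70]}}

```text
time_s: 16.05
eef_pos: [0.5249, 0.0029, 0.116]
eef_rot: [0.558, -0.434, 0.558, 0.435]
wrist_force: [-0.3, 0.4, -0.0]
opening: 0.702
```

```bash
python3 - <<'E'
from h import *
s=eyes.camera("side");t=eyes.camera("top")
cv2.imwrite("pics/top16.png",t[:,:,::-1]);cv2.imwrite("pics/side16.png",s[:,:,::-1])
crop("side",s,(200,150,290,230),8,"pics/side16c.png"); crop("top",t,(230,180,300,240),8,"pics/top16c.png")
o=ctrl.get_obs(); print(o['time_s'],o['eef_pos'],o['wrist_force'],o['torque'],o['opening'])
E
```

```text
16.15 [0.5249404  0.00292367 0.11602999] [-0.41206791 -0.32871263  0.78758028] [-0.01974368 -0.02121078 -0.01022485] 0.6981208638833722
```

View pics/side16c.png

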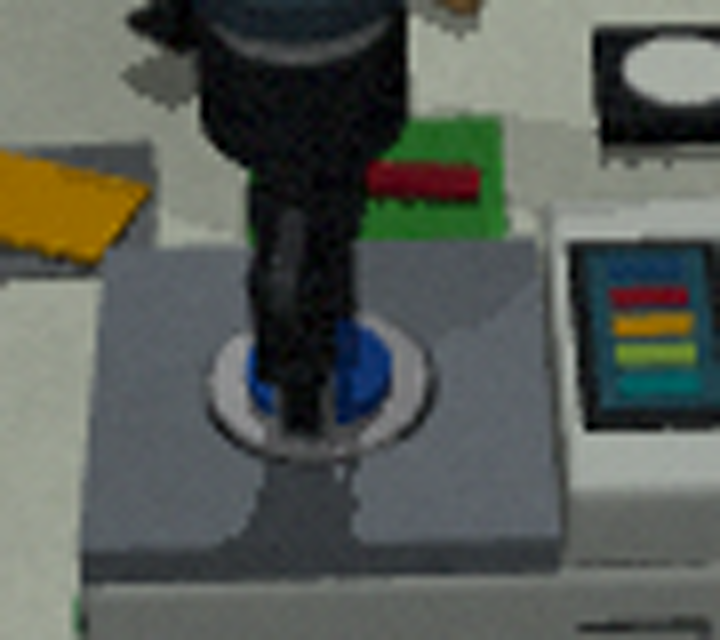

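>>> {"op": "step_arm", "data": {"xyz": [[0, 0, 0], [0, 0, 0], [0, 0, 0]], "spin": [0, 0, 0], "fingers": [62, 55, 50]}}

```text
time_s: 16.45
eef_pos: [0.5252, 0.0028, 0.1164]
eef_rot: [0.558, -0.434, 0.558, 0.434]
wrist_force: [-0.3, -0.0, 1.8]
opening: 0.618
```

>>> {"op": "step_arm", "data": {"xyz": [[0, 0, -1], [0, 0, -2], [0, 0, -2]], "spin": [0, 0, 0], "fingers": [50, 50, 50]}}

```text
time_s: 16.75
eef_pos: [0.5258, 0.0027, 0.115]
eef_rot: [0.558, -0.435, 0.558, 0.434]
wrist_force: [-0.8, 1.3, 4.6]
opening: 0.619
```

>>> {"op": "step_arm", "data": {"xyz": [[0, 0, -1], [0, 0, -2], [0, 0, -2]], "spin": [0, 0, 0], "fingers": [50, 50, 50]}}

```text
time_s: 17.05
eef_pos: [0.5259, 0.0026, 0.1146]
eef_rot: [0.558, -0.435, 0.558, 0.434]
wrist_force: [-7.6, 2.4, 18.8]
opening: 0.618
```

```bash
python3 - <<'E'
from h import *
s=eyes.camera("side");t=eyes.camera("top")
cv2.imwrite("pics/top17.png",t[:,:,::-1]);cv2.imwrite("pics/side17.png",s[:,:,::-1])
crop("side",s,(200,160,290,230),8,"pics/side17c.png"); crop("top",t,(230,180,300,240),8,"pics/top17c.png")
o=ctrl.get_obs(); print(o['time_s'],o['eef_pos'],o['wrist_force'],o['torque'],o['opening'],o['eef_rot'])
E
```

```text
17.15 [0.52592199 0.00263618 0.11468391] [-7.20723381  1.15960085 19.1082538 ] [-0.14811889  1.24654872 -0.11055901] 0.6210437478472681 [ 0.55819557 -0.43507837  0.55757857  0.43385556]
```

View pics/side17c.png

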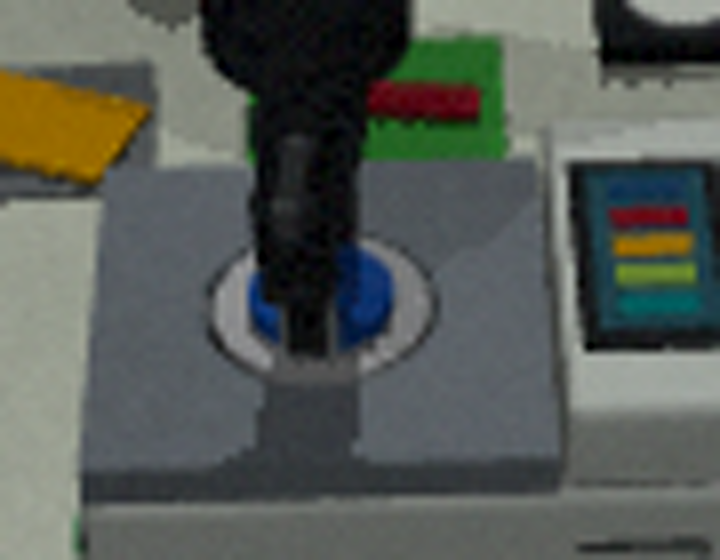

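View pics/top17c.png

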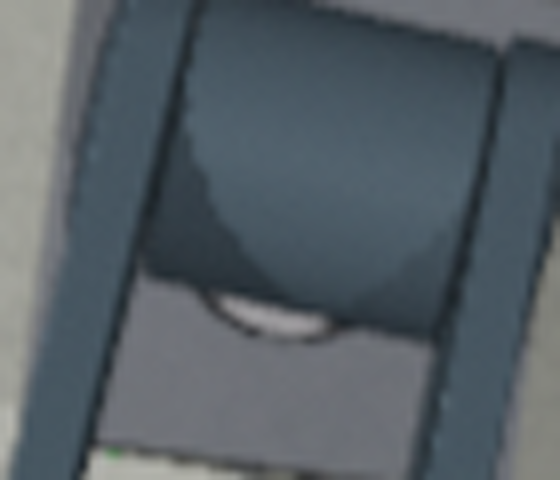

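>>> {"op": "step_arm", "data": {"xyz": [[0, 0, -1], [0, 0, -2], [0, 0, -2]], "spin": [0, 0, 0], "fingers": [50, 50, 50]}}

```text
time_s: 17.45
eef_pos: [0.5261, 0.0026, 0.1145]
eef_rot: [0.558, -0.435, 0.558, 0.434]
wrist_force: [-13.0, 4.3, 32.8]
opening: 0.619
```

>>> {"op": "step_arm", "data": {"xyz": [[0, 0, 2], [0, 0, 4], [0, 0, 4], [0, 0, 4], [0, 0, 4]], "spin": [0, 0, 0, 0, 0], "fingers": [50, 50, 60, 72, 74]}}

```text
time_s: 17.95
eef_pos: [0.5247, 0.0029, 0.1136]
eef_rot: [0.558, -0.434, 0.558, 0.435]
wrist_force: [-1.0, 1.5, 0.3]
opening: 0.74
```

>>> {"op": "step_arm", "data": {"xyz": [[0, 0, 5], [0, 0, 20], [0, 0, 50], [0, 40, 80], [0, 90, 80], [0, 140, 80], [0, 190, 80], [0, 190, 80]], "spin": [0, 0, 0, 0, 0, 0, 0, 0], "fingers": [76, 76, 76, 76, 76, 76, 60, 50]}}

```text
time_s: 18.75
eef_pos: [0.5241, 0.1984, 0.1944]
eef_rot: [0.557, -0.436, 0.556, 0.437]
wrist_force: [-0.4, -0.7, 0.5]
opening: 0.503
```

```bash
python3 - <<'E'
from h import *
s=eyes.camera("side");t=eyes.camera("top")
cv2.imwrite("pics/top18.png",t[:,:,::-1]);cv2.imwrite("pics/side18.png",s[:,:,::-1])
crop("side",s,(200,130,290,230),7,"pics/side18c.png"); crop("top",t,(150,150,320,250),4.5,"pics/top18c.png")
o=ctrl.get_obs(); print(o['time_s'],o['eef_pos'],o['wrist_force'],o['opening'])
E
```

```text
18.85 [0.52461767 0.19403834 0.19400515] [ 0.60181094 -0.30535483 -0.19850469] 0.4997811650117553
```

View pics/side18c.png

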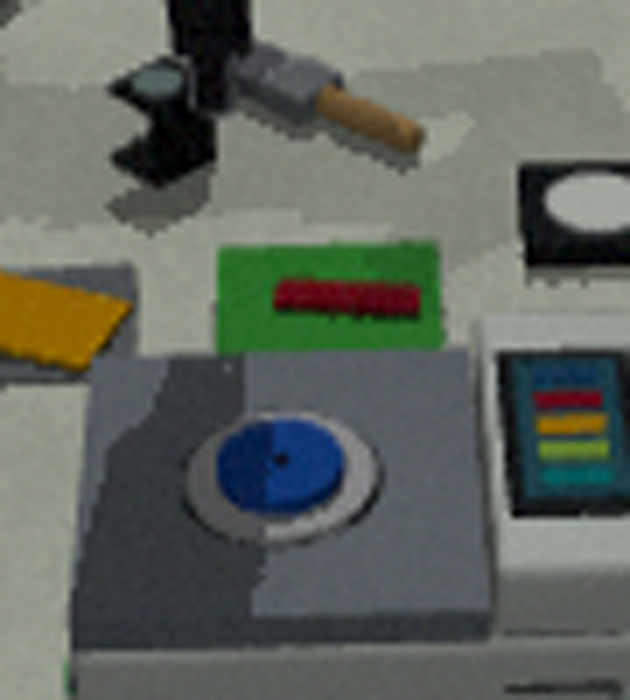

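View pics/top18c.png

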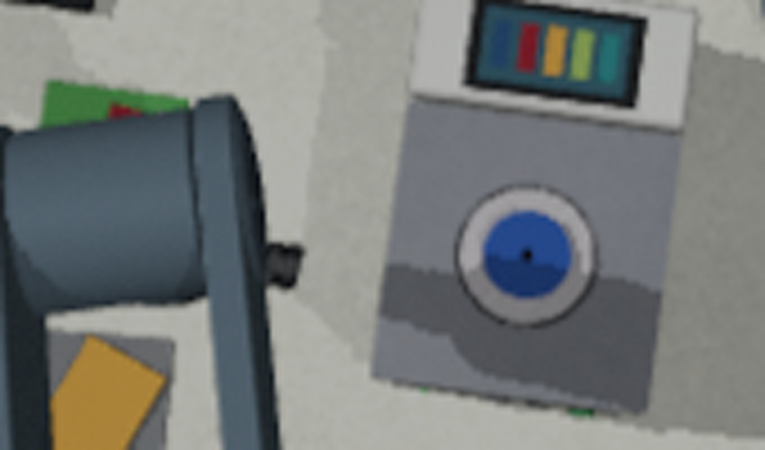

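```bash
python3 - <<'E'
from h import *
t=cv2.imread("pics/top18.png")[:,:,::-1].astype(float); s=cv2.imread("pics/side18.png")[:,:,::-1].astype(float)
def wc(im,box):
    x0,y0,x1,y1=box; c=im[y0:y1,x0:x1]; w=((c[...,2]-c[...,0])/(c.sum(2)+1)>.2).astype(float); 
    yy,xx=np.mgrid[y0:y1,x0:x1]; return np.array([(w*xx).sum(),(w*yy).sum()])/w.sum(),w.sum()
a,n=wc(t,(250,190,284,225)); b,m=wc(s,(226,184,256,210)); print(a,n,b,m)
print(tri(a,b),onz("top",a,.138),onz("side",b,.138))
s15=cv2.imread("pics/side16.png")[:,:,::-1].astype(float)
for u in(234,240,246): print(s15[200:214,u].sum(1)//3, s[200:214,u].sum(1)//3)
for v in(196,197,198): print(v,s15[v,222:232].sum(1)//3,s[v,222:232].sum(1)//3)
E
```

```text
[266.8415493  206.16549296] 284.0 [239.47474747 196.17171717] 198.0
(array([0.52611338, 0.00247906, 0.13514216]), np.float64(0.0004889455360518314)) [0.52622036 0.00253113 0.138     ] [ 0.52558155 -0.00078156  0.138     ]
[61. 53. 74. 78. 82. 83. 76. 41. 58. 59. 57. 59. 56. 58.] [42. 39. 41. 78. 81. 80. 76. 42. 56. 57. 57. 54. 56. 56.]
[52. 47. 38. 49. 46. 80. 82. 59. 46. 56. 54. 60. 58. 53.] [ 64.  48.  34.  57.  79. 129. 118.  81.  71.  90.  90.  94.  87.  90.]
[ 25.  45.  67. 123. 124. 106.  82.  95.  95.  96.  97.  93.  92.  98.] [ 27.  48.  76. 127. 134. 104.  81.  91.  93.  93.  91.  91.  93.  90.]
196 [ 90.  92.  92.  77.  90. 141. 141. 141. 122.  54.] [55. 56. 52. 47. 37. 81. 83. 83. 83. 33.]
197 [ 92.  95.  95.  87. 119. 140. 142. 140. 108.  61.] [57. 58. 58. 54. 54. 83. 79. 81. 83. 38.]
198 [ 94.  92.  92.  81. 101. 141. 140. 142. 137.  42.] [56. 55. 57. 59. 63. 84. 81. 82. 83. 38.]
```

```bash
python3 - <<'E'
from h import *
for k in(14,15,16,17,18):
    s=cv2.imread(f"pics/side{k}.png")[:,:,::-1].astype(float)
    print(k)
    for u in(244,245,246,247,248): print("  ",u,(s[196:212,u].sum(1)//3).astype(int))
for z in(.1300,.1315,.133,.134): print(z,proj("side",[.526,.003,z]))
E
```

```text
14
   244 [24 28 66 80 82 84 47  3  9  3  9 35 58 60 62 61]
   245 [ 30  49  67  67 134  95  45  16   1   4  39  68  61  60  97  97]
   246 [ 25  61 119 124 138  80  19   7   5   8  39  58  63  60  94  92]
   247 [ 46  64 115 121 106  49   3  14  10  12  64  58  58  60  94  96]
   248 [ 65 117 122 123  74  35  16   3   6  39  66  59  59  96  97  99]
15
   244 [48 58 56 56 33 26 48 68 83 83 75 53 61 57 91 63]
   245 [ 56  52  51  54  36  31  68  67 134 109  84  92  95  97  97  99]
   246 [ 59  57  58  41  35  48  63 118 136 106  81  96  98  99  94  95]
   247 [ 56  60  41  23  42  66 114 122 137  75  87  97  96  95  93  96]
   248 [ 53  44  35  42  66 117 119 121 104  81  86  95  95  95  96  96]
16
   244 [53 60 53 59 38 35 49 65 68 83 72 51 58 94 97 96]
   245 [ 55  59  59  59  32  28  62  69 120 107  80  91  97  97  96  95]
   246 [ 57  58  57  43  25  45  67 123 124 106  82  95  95  96  97  93]
   247 [ 55  61  44  30  51  67 113 120 122  71  88  98  95  96  96  97]
   248 [ 56  40  42  56 118 124 120 123 100  79  86  97  95  96  97  98]
17
   244 [40 35 56 55 37 29 28 61 69 83 84 69 64 61 59 61]
   245 [ 54  55  56  55  44  30  47  68 120 136 109  87  96  97  98  96]
   246 [ 58  51  56  57  39  26  55  66 119 137  88  93  96  96  96  94]
   247 [ 56  54  59  40  30  44 111 121 122 106  84  96  98  96  95  96]
   248 [ 57  47  32  41  58  70 115 119 136  71  88  96  96  97  95  95]
18
   244 [ 61  61  64  64  49  30  56  81 128 130  76  65  91  91  92  93]
   245 [ 61  63  62  60  36  27  75 128 134 104  75  87  93  96  95  93]
   246 [ 61  64  62  48  27  48  76 127 134 104  81  91  93  93  91  91]
   247 [ 62  63  50  27  42  74 126 132 131  77  89  91  93  96  91  91]
   248 [ 55  35  32  46  79 130 128 131  99  78  79  93  94  90  92  94]
0.13 [239.55685768 197.30729616]
0.1315 [239.53942652 196.94325374]
0.133 [239.52196632 196.5786047 ]
0.134 [239.51031001 196.33516758]
```

>>> {"op": "step_arm", "data": {"xyz": [[0, -50, 0], [0, -100, 0], [0, -150, 0], [1, -191, 0], [1, -191, 0], [1, -191, -25], [1, -191, -45], [1, -191, -55], [1, -191, -55]], "spin": [0, 0, 0, 0, 0, 0, 0, 0, 0], "fingers": [45, 45, 45, 45, 45, 45, 45, 45, 45]}}

```text
time_s: 19.75
eef_pos: [0.5248, 0.0017, 0.1377]
eef_rot: [0.557, -0.433, 0.559, 0.435]
wrist_force: [0.1, -1.8, 1.0]
opening: 0.452
```

>>> {"op": "step_arm", "data": {"xyz": [[0, 0, -3], [0, 0, -5], [0, 0, -5]], "spin": [0, 0, 0], "fingers": [45, 45, 45]}}

```text
time_s: 20.05
eef_pos: [0.5264, 0.0018, 0.1347]
eef_rot: [0.558, -0.435, 0.558, 0.434]
wrist_force: [-1.5, -0.6, -0.2]
opening: 0.455
```

>>> {"op": "step_arm", "data": {"xyz": [[0, 0, -2], [0, 0, -4], [0, 0, -4]], "spin": [0, 0, 0], "fingers": [45, 45, 45]}}

```text
time_s: 20.35
eef_pos: [0.5259, 0.0019, 0.13]
eef_rot: [0.558, -0.434, 0.558, 0.434]
wrist_force: [-0.2, -0.2, -0.4]
opening: 0.448
```

>>> {"op": "step_arm", "data": {"xyz": [[0, 1, -2], [0, 1, -3], [0, 1, -3]], "spin": [0, 0, 0], "fingers": [45, 45, 45]}}

```text
time_s: 20.65
eef_pos: [0.5259, 0.0029, 0.1269]
eef_rot: [0.558, -0.434, 0.558, 0.435]
wrist_force: [-0.4, 0.3, -0.5]
opening: 0.447
```

>>> {"op": "step_arm", "data": {"xyz": [[0, 0, -1], [0, 0, -2], [0, 0, -2]], "spin": [0, 0, 0], "fingers": [45, 45, 45]}}

```text
time_s: 20.95
eef_pos: [0.5262, 0.0028, 0.1254]
eef_rot: [0.558, -0.434, 0.558, 0.434]
wrist_force: [-1.6, 0.5, 1.8]
opening: 0.452
```

>>> {"op": "step_arm", "data": {"xyz": [[0, 0, -1], [0, 0, -1]], "spin": [0, 0], "fingers": [45, 45]}}

```text
time_s: 21.15
eef_pos: [0.5264, 0.0027, 0.1247]
eef_rot: [0.558, -0.435, 0.558, 0.434]
wrist_force: [-1.9, 0.5, 3.9]
opening: 0.451
```

>>> {"op": "step_arm", "data": {"xyz": [[0, 0, -1], [0, 0, -1]], "spin": [0, 0], "fingers": [45, 45]}}

```text
time_s: 21.35
eef_pos: [0.5267, 0.0026, 0.1239]
eef_rot: [0.558, -0.435, 0.558, 0.434]
wrist_force: [-0.5, -0.1, 5.2]
opening: 0.447
```

>>> {"op": "step_arm", "data": {"xyz": [[0, 0, -1], [0, 0, -1]], "spin": [0, 0], "fingers": [45, 45]}}

```text
time_s: 21.55
eef_pos: [0.5269, 0.0026, 0.1236]
eef_rot: [0.558, -0.435, 0.558, 0.434]
wrist_force: [-2.5, 0.0, 10.5]
opening: 0.445
```

>>> {"op": "step_arm", "data": {"xyz": [[0, 0, -1], [0, 0, -1]], "spin": [0, 0], "fingers": [45, 45]}}

```text
time_s: 21.75
eef_pos: [0.5269, 0.0026, 0.1236]
eef_rot: [0.558, -0.435, 0.558, 0.434]
wrist_force: [-6.4, 0.3, 17.5]
opening: 0.449
```

>>> {"op": "step_arm", "data": {"xyz": [[0, 0, -1], [0, 0, -1]], "spin": [0, 0], "fingers": [45, 45]}}

```text
time_s: 21.95
eef_pos: [0.5269, 0.0026, 0.1235]
eef_rot: [0.558, -0.435, 0.558, 0.434]
wrist_force: [-9.6, 1.6, 25.4]
opening: 0.448
```

```bash
python3 - <<'E'
from h import *
s=eyes.camera("side")
cv2.imwrite("pics/side19.png",s[:,:,::-1])
o=ctrl.get_obs(); print(o['time_s'],o['eef_pos'],o['wrist_force'],o['torque'],o['opening'])
for k in(16,17,18,19):
    s=cv2.imread(f"pics/side{k}.png")[:,:,::-1].astype(float)
    for u in(246,247,248): print("  ",k,u,(s[196:212,u].sum(1)//3).astype(int))
    for u in(233,): print("  ",k,u,(s[196:212,u].sum(1)//3).astype(int))
    for v in(196,): print("  ",k,v,(s[v,222:230].sum(1)//3).astype(int),(s[v,250:258].sum(1)//3).astype(int))
    crop("side",s.astype(np.uint8),(220,180,260,215),15,f"pics/z{k}.png")
E
```

```text
22.0 [0.5269038  0.00259457 0.12352675] [-10.55933753   1.08162319  25.11308308] [ 0.25889116  1.74250117 -0.0061356 ] 0.45158635338706066
   16 246 [ 57  58  57  43  25  45  67 123 124 106  82  95  95  96  97  93]
   16 247 [ 55  61  44  30  51  67 113 120 122  71  88  98  95  96  96  97]
   16 248 [ 56  40  42  56 118 124 120 123 100  79  86  97  95  96  97  98]
   16 233 [ 7 19 48 63 42 45 83 85 84 81 63 49 59 56 56 58]
   16 196 [ 90  92  92  77  90 141 141 141] [120 122 133  85  76  95 100  97]
   17 246 [ 58  51  56  57  39  26  55  66 119 137  88  93  96  96  96  94]
   17 247 [ 56  54  59  40  30  44 111 121 122 106  84  96  98  96  95  96]
   17 248 [ 57  47  32  41  58  70 115 119 136  71  88  96  96  97  95  95]
   17 233 [ 15  14  64  60  48  35  65  86 132 137  87  64  61  60  56  56]
   17 196 [ 94  91  93  76  47 140 140 141] [121 122 121  87  74  99  95  98]
   18 246 [ 61  64  62  48  27  48  76 127 134 104  81  91  93  93  91  91]
   18 247 [ 62  63  50  27  42  74 126 132 131  77  89  91  93  96  91  91]
   18 248 [ 55  35  32  46  79 130 128 131  99  78  79  93  94  90  92  94]
   18 233 [40 35 34 38 35 27 75 80 82 76 75 60 59 57 56 56]
   18 196 [55 56 52 47 37 81 83 83] [129 130 130 106  71  97  94  94]
   19 246 [ 56  60  57  58  49  25  45  83 135 138  87  95  97  95  98  96]
   19 247 [ 59  56  57  44  28  49 116 136 135 106  85  97  96  96  97  98]
   19 248 [ 58  56  49  33  43  68 116 134 139  78  91  98 100  96  97  98]
   19 233 [ 57  66  66  68  49  38  62  82 134 138  96  67  61  58  56  55]
   19 196 [ 92  92  93  77  44 137 141 141] [121 119 119  87  74  97  97  98]
```

View pics/z19.png

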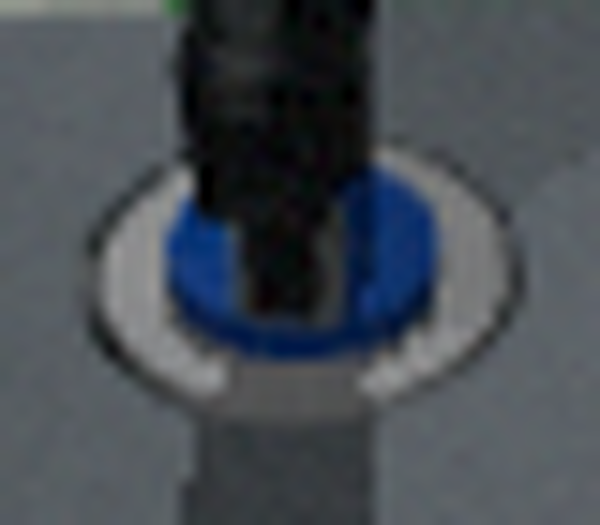

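View pics/z18.png

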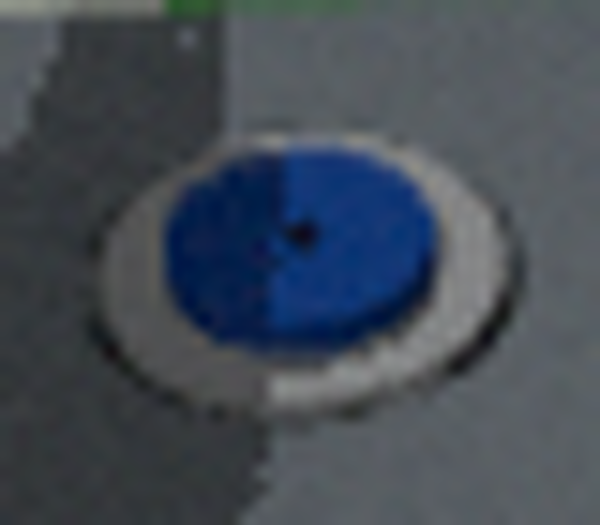

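>>> {"op": "step_arm", "data": {"xyz": [[0, 0, 2], [0, 0, 4], [0, 0, 8], [0, 0, 20], [0, 0, 50], [0, 30, 65], [0, 80, 65], [0, 130, 65], [0, 170, 65]], "spin": [0, 0, 0, 0, 0, 0, 0, 0, 0], "fingers": [45, 45, 45, 45, 45, 45, 45, 45, 45]}}

```text
time_s: 22.9
eef_pos: [0.5261, 0.1751, 0.1863]
eef_rot: [0.558, -0.435, 0.557, 0.434]
wrist_force: [-0.6, 0.3, -0.1]
opening: 0.448
```

```bash
python3 - <<'E'
from h import *
s=eyes.camera("side");t=eyes.camera("top")
cv2.imwrite("pics/side20.png",s[:,:,::-1]);cv2.imwrite("pics/top20.png",t[:,:,::-1])
o=ctrl.get_obs(); print(o['time_s'],o['eef_pos'],o['wrist_force'],o['torque'],o['opening'])
for k in(18,19,20):
    s=cv2.imread(f"pics/side{k}.png")[:,:,::-1].astype(float)
    for u in(246,247,248): print("  ",k,u,(s[196:212,u].sum(1)//3).astype(int))
    crop("side",s.astype(np.uint8),(220,180,260,215),15,f"pics/z{k}.png")
E
```

```text
23.0 [0.52554733 0.17737729 0.18594989] [-0.5499539   0.38083273  0.22537722] [-0.02923808  0.03882375  0.02974669] 0.45275502006411356
   18 246 [ 61  64  62  48  27  48  76 127 134 104  81  91  93  93  91  91]
   18 247 [ 62  63  50  27  42  74 126 132 131  77  89  91  93  96  91  91]
   18 248 [ 55  35  32  46  79 130 128 131  99  78  79  93  94  90  92  94]
   19 246 [ 56  60  57  58  49  25  45  83 135 138  87  95  97  95  98  96]
   19 247 [ 59  56  57  44  28  49 116 136 135 106  85  97  96  96  97  98]
   19 248 [ 58  56  49  33  43  68 116 134 139  78  91  98 100  96  97  98]
   20 246 [ 65  64  60  60  41  33  53  78 129 134  81  90  93  94  92  95]
   20 247 [ 64  67  62  47  26  53 128 132 132 103  86  90  94  96  92  94]
   20 248 [ 61  62  52  32  51  80 126 132 134  75  88  94  91  92  93  93]
```

View pics/z20.png

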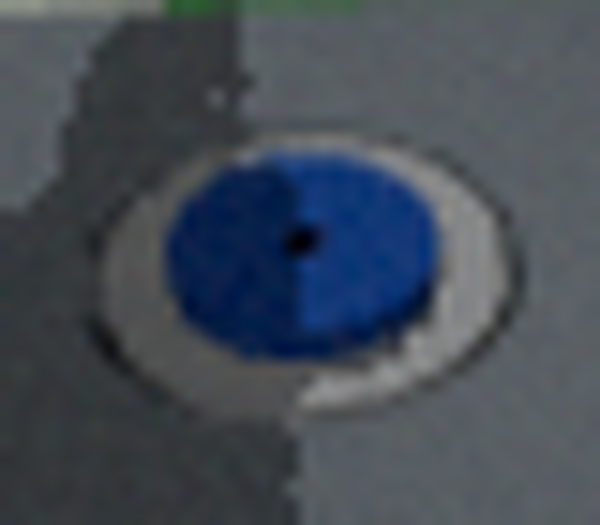

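>>> {"op": "step_arm", "data": {"xyz": [[20, 40, 0], [45, 80, 0], [67, 109, -10], [67, 109, -50], [67, 109, -100], [67, 109, -145], [67, 109, -150], [67, 109, -150]], "spin": [0, 0, 0, 0, 0, 0, 0, 0], "fingers": [45, 45, 45, 45, 45, 45, 45, 45]}}

```text
time_s: 23.8
eef_pos: [0.5925, 0.2811, 0.0346]
eef_rot: [0.557, -0.434, 0.559, 0.435]
wrist_force: [0.1, -0.5, 0.1]
opening: 0.45
```

```bash
python3 - <<'E'
from h import *
s=eyes.camera("side");t=eyes.camera("top")
cv2.imwrite("pics/side21.png",s[:,:,::-1]);cv2.imwrite("pics/top21.png",t[:,:,::-1])
crop("side",s,(220,130,280,190),10,"pics/side21c.png"); crop("top",t,(140,150,220,220),8,"pics/top21c.png")
o=ctrl.get_obs(); print(o['time_s'],o['eef_pos'],o['wrist_force'],o['opening'])
E
```

```text
23.9 [0.59543624 0.28209396 0.03837886] [-0.75603805  0.12251583  0.42613151] 0.4497739944879432
```

View pics/side21c.png

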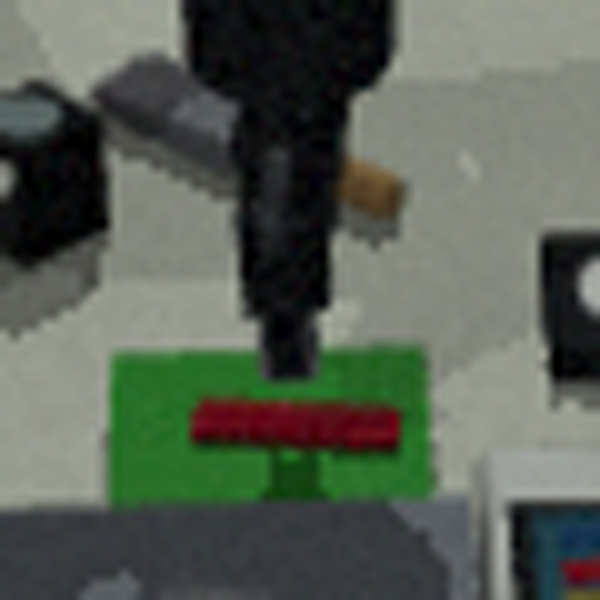

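View pics/top21c.png

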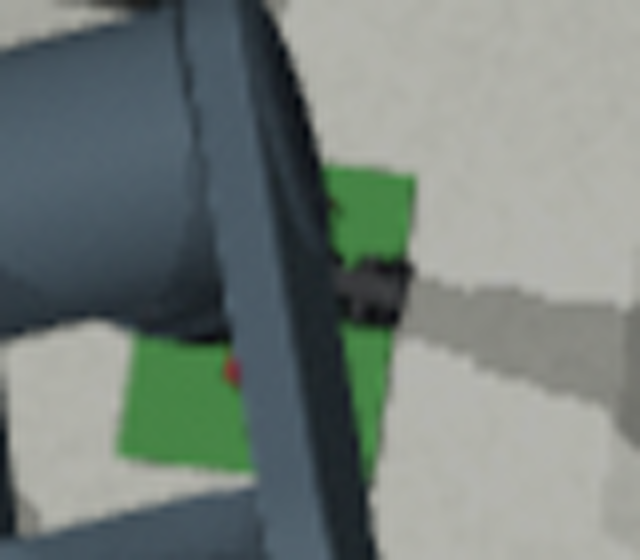

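>>> {"op": "step_arm", "data": {"xyz": [[-3, 4, -10], [-3, 4, -25], [-3, 4, -34], [-3, 4, -38], [-3, 4, -38]], "spin": [0, 0, 0, 0, 0], "fingers": [45, 45, 45, 45, 45]}}

```text
time_s: 24.4
eef_pos: [0.5892, 0.2855, -0.0041]
eef_rot: [0.557, -0.434, 0.559, 0.435]
wrist_force: [0.0, 0.6, -0.1]
opening: 0.449
```

```bash
python3 - <<'E'
from h import *
s=eyes.camera("side");t=eyes.camera("top")
crop("side",s,(220,130,280,190),10,"pics/side22c.png"); crop("top",t,(140,150,220,220),8,"pics/top22c.png")
o=ctrl.get_obs(); print(o['time_s'],o['eef_pos'],o['wrist_force'],o['opening'])
E
```

```text
24.5 [ 0.59018164  0.2857919  -0.00288251] [ 0.5357403  -0.22534059 -0.17002804] 0.4501588752130656
```

View pics/side22c.png

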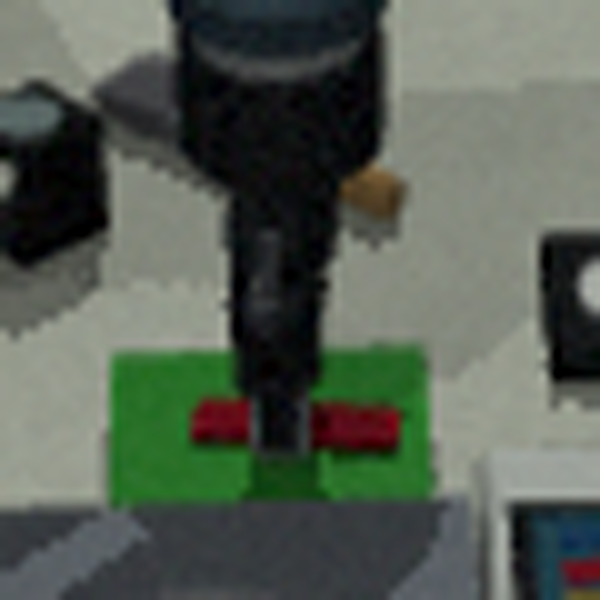

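View pics/top22c.png

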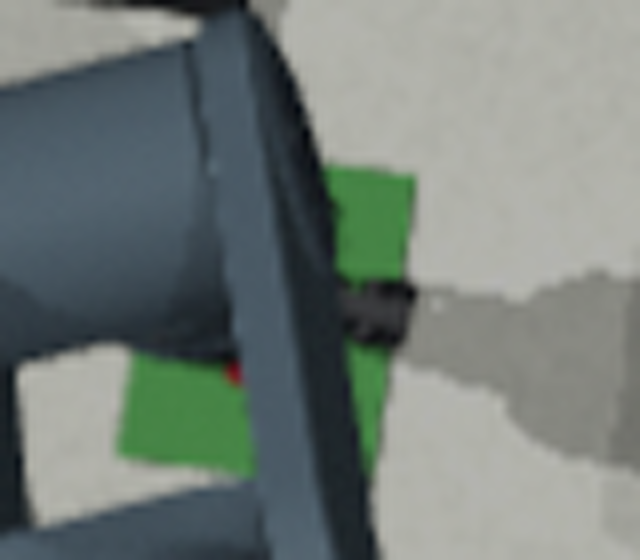

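>>> {"op": "step_arm", "data": {"xyz": [[1, 0, -2], [2, 0, -5], [2, 0, -5], [2, 0, -5], [2, 0, -5], [2, 0, -5]], "spin": [0, 0, 0, 0, 0, 0], "fingers": [42, 38, 33, 28, 24, 24]}}

```text
time_s: 25.1
eef_pos: [0.5922, 0.2858, -0.0077]
eef_rot: [0.558, -0.434, 0.558, 0.434]
wrist_force: [0.0, 0.1, 0.9]
opening: 0.242
```

>>> {"op": "step_arm", "data": {"xyz": [[0, 0, 0], [0, 0, 0], [0, 0, 0]], "spin": [0, 0, 0], "fingers": [18, 12, 10]}}

```text
time_s: 25.4
eef_pos: [0.5923, 0.2859, -0.0075]
eef_rot: [0.558, -0.434, 0.558, 0.434]
wrist_force: [-0.8, -0.2, 2.2]
opening: 0.225
```

>>> {"op": "step_arm", "data": {"xyz": [[0, 0, 5], [0, 0, 15], [0, 0, 40], [0, 0, 40], [0, 0, 40]], "spin": [0, 0, 0, 0, 0], "fingers": [10, 10, 10, 10, 10]}}

```text
time_s: 25.9
eef_pos: [0.5929, 0.286, 0.0333]
eef_rot: [0.559, -0.435, 0.557, 0.434]
wrist_force: [-0.3, 0.2, -0.4]
opening: 0.227
```

```bash
python3 - <<'E'
from h import *
s=eyes.camera("side")
crop("side",s,(220,120,280,180),10,"pics/side23c.png")
o=ctrl.get_obs(); print(o['time_s'],o['eef_pos'],o['wrist_force'],o['opening'])
E
```

```text
25.95 [0.59199501 0.28575754 0.03224811] [-0.29059938  0.52401606  0.26005519] 0.2252476164635079
```

View pics/side23c.png

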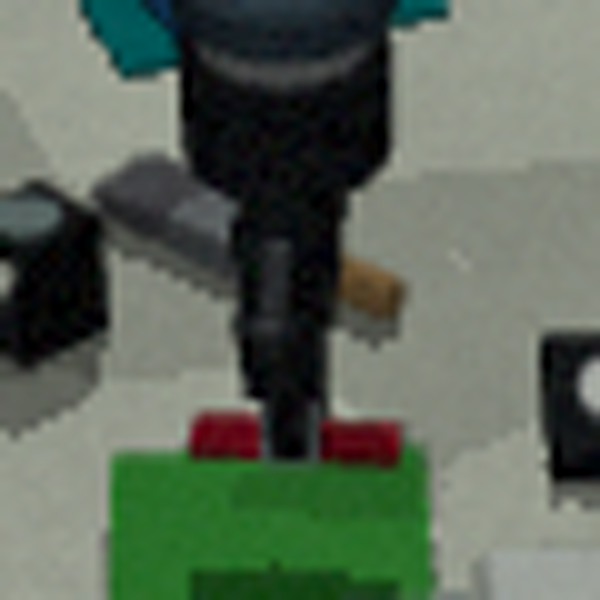

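>>> {"op": "step_arm", "data": {"xyz": [[0, 0, 50], [0, 0, 100], [0, -20, 140], [-10, -60, 150], [-22, -105, 150], [-34, -150, 150], [-46, -195, 150], [-58, -240, 150], [-64, -270, 150], [-66, -283, 150]], "spin": [0, 0, 0, 0, 0, 0, 0, 0, 0, 0], "fingers": [10, 10, 10, 10, 10, 10, 10, 10, 10, 10]}}

```text
time_s: 26.95
eef_pos: [0.5249, 0.0004, 0.1813]
eef_rot: [0.558, -0.433, 0.559, 0.434]
wrist_force: [-0.6, 0.9, -0.6]
opening: 0.228
```

>>> {"op": "step_arm", "data": {"xyz": [[0, 0, -15], [0, 0, -30], [0, 0, -40], [0, 0, -45], [0, 0, -45], [0, 0, -45]], "spin": [0, 0, 0, 0, 0, 0], "fingers": [10, 10, 10, 10, 10, 10]}}

```text
time_s: 27.55
eef_pos: [0.5264, 0.0031, 0.1375]
eef_rot: [0.558, -0.435, 0.558, 0.434]
wrist_force: [-0.1, -0.8, 0.2]
opening: 0.226
```

```bash
python3 - <<'E'
from h import *
s=eyes.camera("side");t=eyes.camera("top")
cv2.imwrite("pics/side24.png",s[:,:,::-1])
crop("side",s,(200,150,280,220),9,"pics/side24c.png"); crop("top",t,(230,180,300,240),8,"pics/top24c.png")
o=ctrl.get_obs(); print(o['time_s'],o['eef_pos'],o['wrist_force'],o['opening'])
E
```

```text
27.65 [0.52666    0.00290726 0.13787654] [ 0.95253123 -0.10361261  0.23773628] 0.22341075906150007
```

View pics/side24c.png

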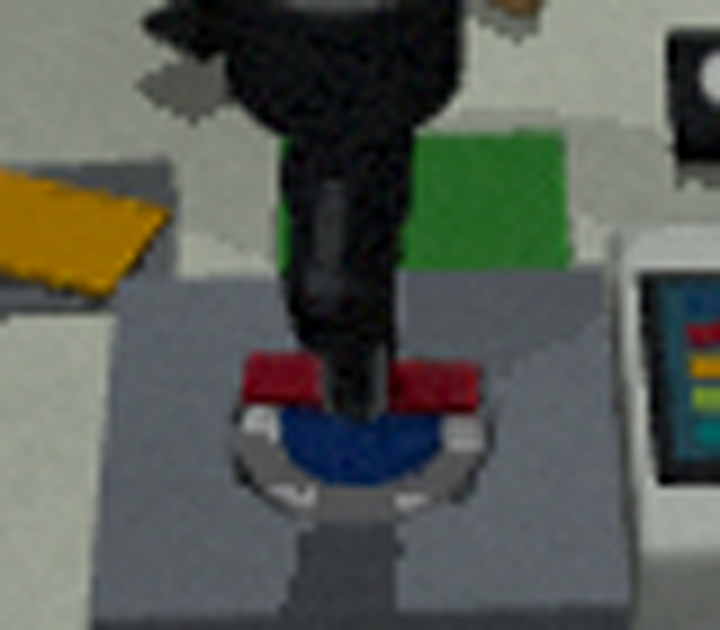

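Strip is centred over the blue plate, about 10 mm above it (side crop red at (360,380), blue at (360,440)). Lowering the rest slowly.

>>> {"op": "step_arm", "data": {"xyz": [[0, 0, -3], [0, 0, -5], [0, 0, -7], [0, 0, -8], [0, 0, -8]], "spin": [0, 0, 0, 0, 0], "fingers": [10, 10, 10, 10, 10]}}

```text
time_s: 28.15
eef_pos: [0.5259, 0.0028, 0.1289]
eef_rot: [0.558, -0.434, 0.558, 0.434]
wrist_force: [-0.3, -0.5, -0.4]
opening: 0.224
```

>>> {"op": "step_arm", "data": {"xyz": [[0, 0, -1], [0, 0, -2], [0, 0, -2]], "spin": [0, 0, 0], "fingers": [10, 10, 10]}}

```text
time_s: 28.45
eef_pos: [0.5262, 0.0028, 0.1274]
eef_rot: [0.558, -0.434, 0.558, 0.434]
wrist_force: [-1.0, 0.0, 2.2]
opening: 0.228
```

>>> {"op": "step_arm", "data": {"xyz": [[0, 0, 0], [0, 0, 0], [0, 0, 0], [0, 0, 0], [0, 0, 0]], "spin": [0, 0, 0, 0, 0], "fingers": [24, 27, 31, 38, 42]}}

```text
time_s: 28.95
eef_pos: [0.5261, 0.0028, 0.1271]
eef_rot: [0.558, -0.434, 0.558, 0.434]
wrist_force: [0.1, 0.6, -0.2]
opening: 0.417
```

>>> {"op": "step_arm", "data": {"xyz": [[0, 0, 8], [0, 0, 25], [0, 0, 60], [0, 30, 80], [0, 80, 80], [0, 130, 80], [0, 170, 80], [0, 170, 80]], "spin": [0, 0, 0, 0, 0, 0, 0, 0], "fingers": [42, 42, 42, 42, 42, 42, 42, 42]}}

```text
time_s: 29.75
eef_pos: [0.5255, 0.1774, 0.2081]
eef_rot: [0.557, -0.436, 0.556, 0.436]
wrist_force: [0.1, -0.9, -0.6]
opening: 0.419
```

```bash
python3 - <<'E'
from h import *
s=eyes.camera("side");t=eyes.camera("top")
cv2.imwrite("pics/side25.png",s[:,:,::-1]);cv2.imwrite("pics/top25.png",t[:,:,::-1])
crop("side",s,(200,150,280,220),9,"pics/side25c.png"); crop("top",t,(230,180,300,240),9,"pics/top25c.png")
o=ctrl.get_obs(); print(o['time_s'],o['eef_pos'],o['wrist_force'],o['opening'])
m=((t[...,0].astype(int)-t[...,1])>50); m[:185]=0;m[230:]=0;m[:,:240]=0;m[:,295:]=0
ys,xs=np.nonzero(m); pts=np.array([onz("top",(a,b),.144)[:2] for a,b in zip(xs,ys)])
c=pts.mean(0); r=cv2.minAreaRect((pts*1000).astype(np.float32)); d=np.linalg.svd(pts-c)[2][0]; n=np.array([-d[1],d[0]])
print("strip",c,r,"off along/across vs plate",(np.array([.5262,.0025])-c)@d,(np.array([.5262,.0025])-c)@n)
m=((s[...,0].astype(int)-s[...,1])>50); m[:180]=0;m[215:]=0;m[:,:215]=0;m[:,265:]=0
ys,xs=np.nonzero(m); print(xs.mean(),ys.mean())
E
```

```text
29.85 [0.52592221 0.17374209 0.2076269 ] [-0.00321188 -0.0433854  -0.69004104] 0.41802073230349746
strip [0.52837375 0.00281159] ((527.9664916992188, 3.2927589416503906), (20.928293228149414, 77.2621841430664), 75.01042938232422) off along/across vs plate 0.002039987256518726 0.0008128495295108695
240.5438596491228 194.83333333333334
```

View pics/side25c.png

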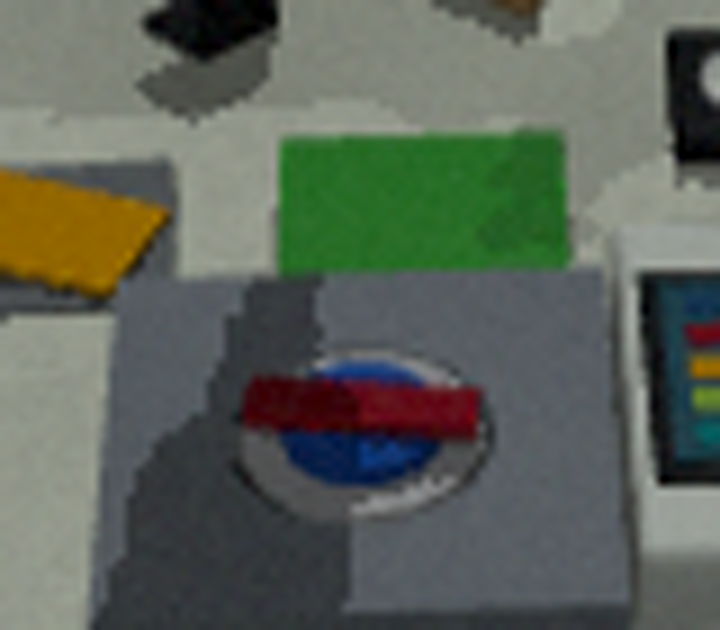

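View pics/top25.png

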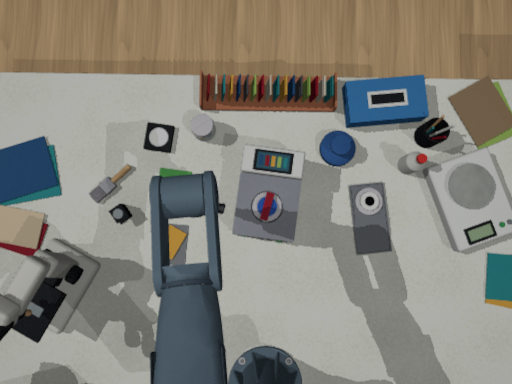

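```bash
python3 - <<'E'
from h import *
for k in(18,20,25):
    s=cv2.imread(f"pics/side{k}.png")[:,:,::-1].astype(float)
    for u in(246,247,248): print("  ",k,u,(s[198:212,u].sum(1)//3).astype(int))
E
python3 -c "
from bench import hand_in; print(hand_in())"
```

```text
18 246 [ 62  48  27  48  76 127 134 104  81  91  93  93  91  91]
   18 247 [ 50  27  42  74 126 132 131  77  89  91  93  96  91  91]
   18 248 [ 32  46  79 130 128 131  99  78  79  93  94  90  92  94]
   20 246 [ 60  60  41  33  53  78 129 134  81  90  93  94  92  95]
   20 247 [ 62  47  26  53 128 132 132 103  86  90  94  96  92  94]
   20 248 [ 52  32  51  80 126 132 134  75  88  94  91  92  93  93]
   25 246 [ 30  33  45  25  54  77 129 133  83  93  93  94  90  93]
   25 247 [ 27  29  25  55  76 127 132 104  77  93  92  94  93  91]
   25 248 [ 26  29  51  81  80  80 130  73  86  92  92  93  91  95]
the job is handed in; nothing more can be done
None
```

The red strip was the sample on the green mat, and it is too narrow for the 30 mm opening, so I fitted the small-aperture (blue) plate and laid the strip over it. The job was handed in at about 30 s.

- **Plate:** The first press took it home, but it came back up about 2 mm when I opened the jaws. I pressed again with the fingertips on the raised centre, to about 25 N and a hard stop, then lifted straight off. In the last images its rim matches the pressed-home state.
- **Strip:** I set it down softly, with about 2 N of contact at the height expected for a fully home plate. In the top view its middle is about 2 mm along and 1 mm across from the opening's centre. I judged how flat it lies only by eye and from that contact height.
- **Other items:** The wide plate and the bystanders look unmoved in the last pictures. The arm hid part of the plaque in the final top view; the part in view there and in the side view looks unmoved. The gripper was clear of everything.
- **Disagreements:** The side camera read y about 3 to 4 mm lower than the top camera, and I relied on the top camera. The fingertips were about 11 to 16 mm above the reported TCP, not the 11 mm below it that the notes give, so I found grasp heights by touch.

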